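# Put the snack plates away on edge in the pull-out plate drawer

## Task

Pull the plate drawer out of the little cabinet all the way to its stop, stand every snack plate on the table on edge in the drawer's peg rack, one to a slot and centred across the two rows of pegs, and with all of them standing push the drawer fully home. Leave the bowl, the spoon rest and both pairs of chopsticks where they are.

Things in the scene. Friction and masses are not known exactly. Their poses are not given: they have to be found in the camera images.
- cabinet_front (a point): middle of the front edge, at table height, of a fixed low wooden plate cabinet, open at the front, 260 deep (along +x from this point) x 220 wide (y) x 106 high. Its own -x axis points out of the open front, roughly to the robot (yaw up to 0.12 rad). The cabinet does not move
- drawer (a joint): the cabinet's drawer, a clear acrylic tray with a wooden front: metres pulled out along the cabinet's -x; 0 = fully home, 0.225 = out at its stop. Slides with about 2.5 N of friction and stays where it is left. Tray 180 wide, side edges reach 35 above the table, wooden front 10 thick reaches 58. At the stop the backmost slot, 5, lies 43 in front of the cabinet's front edge
- handle (a point): centre of the drawer's handle (axes as the cabinet's), a dark steel bar of 10 diameter, 110 long along the cabinet's y, held 60 in front of the wooden front at 58 above the table; it moves with the drawer. 55 of free room lies between bar and front
- drawer_front (a point): middle of the wooden front's outer face at drawer floor height (8 above the table); moves with it; axes as the cabinet's. Behind it, two rows of round-topped pegs (14 diameter, 36 above the floor) at y = -13 and +13, six a row, make five slots along y, 19 clear between pegs: slot 1 centred 50 behind this point, 2 to 5 at 33 spacing along +x. A plate in a slot may lean 0.25 rad
- plate1: small dark red lacquered rectangular snack plate with a gold inlay on both faces: 84 long (its x) x 60 wide (its y) x 12 thick (its z), origin at its centre, about 110 g; at the start it lies flat on the table. May be absent
- plate2: small black lacquered rectangular snack plate with a gold inlay on both faces: 84 long (its x) x 60 wide (its y) x 12 thick (its z), origin at its centre, about 110 g; at the start it lies flat on the table. May be absent
- plate3: small dark green lacquered rectangular snack plate with a gold inlay on both faces: 84 long (its x) x 60 wide (its y) x 12 thick (its z), origin at its centre, about 110 g; at the start it lies flat on the table. May be absent
- plate4: small amber lacquered rectangular snack plate with a gold inlay on both faces: 84 long (its x) x 60 wide (its y) x 12 thick (its z), origin at its centre, about 110 g; at the start it lies flat on the table. May be absent
- plate5: small dark blue lacquered rectangular snack plate with a gold inlay on both faces: 84 long (its x) x 60 wide (its y) x 12 thick (its z), origin at its centre, about 110 g; at the start it lies flat on the table. May be absent
- bowl: empty steel bowl, 150 diameter, 60 high, origin centre of underside; to be left alone
- spoon_rest: white ceramic spoon rest, 110 x 70 x 12, origin centre of underside; to be left alone
- chopsticks1: pair of dark red lacquered chopsticks lying side by side, 225 long along its x, 23 wide, 7 high; origin centre of underside; to be left alone
- chopsticks2: a second such pair of chopsticks, 225 x 23 x 7; to be left alone
There are look-alikes about, which are no part of the job. Leave any pink or turquoise look-alike of the plate2 alone.

How it is judged:
On the way, in this order (a step that is already met when the one before it is completed fails the run):
1. the drawer is pulled out to its stop (within 6 mm) (value of joint drawer above 0.219 m), for 0.2 s.
2. every plate stands on edge in a slot of the pulled-out drawer, let go of (value of joint drawer above 0.15 m and angle between plate1's own z axis and vertical between 1.22 and 1.92 rad and angle between the z axis of each of plate1, plate2, plate3, plate4, plate5 and the x axis of handle, either way round below 0.35 rad and x of plate1 in the frame of handle between 0.098 and 0.254 m and y of plate1 in the frame of handle between -0.02 and 0.02 m and z of plate1 in the frame of handle between -0.028 and 0 m and angle between plate2's own z axis and vertical between 1.22 and 1.92 rad and x of plate2 in the frame of handle between 0.098 and 0.254 m and y of plate2 in the frame of handle between -0.02 and 0.02 m and z of plate2 in the frame of handle between -0.028 and 0 m and angle between plate3's own z axis and vertical between 1.22 and 1.92 rad and x of plate3 in the frame of handle between 0.098 and 0.254 m and y of plate3 in the frame of handle between -0.02 and 0.02 m and z of plate3 in the frame of handle between -0.028 and 0 m and angle between plate4's own z axis and vertical between 1.22 and 1.92 rad and x of plate4 in the frame of handle between 0.098 and 0.254 m and y of plate4 in the frame of handle between -0.02 and 0.02 m and z of plate4 in the frame of handle between -0.028 and 0 m and angle between plate5's own z axis and vertical between 1.22 and 1.92 rad and x of plate5 in the frame of handle between 0.098 and 0.254 m and y of plate5 in the frame of handle between -0.02 and 0.02 m and z of plate5 in the frame of handle between -0.028 and 0 m and contact force between the fingers and plate1 below 0.1 N and contact force between the fingers and plate2 below 0.1 N and contact force between the fingers and plate3 below 0.1 N and contact force between the fingers and plate4 below 0.1 N and contact force between the fingers and plate5 below 0.1 N), for 0.3 s.
At the end, for the whole second after the job is handed in: The drawer is home (within 6 mm) and every plate present stands on edge in a rack slot: its face within 0.35 rad of upright (it may lean on the pegs) and square to the drawer's length, centred on the rack's middle line within 20 mm, down on the drawer's floor, at rest (value of joint drawer below 0.006 m and angle between plate1's own z axis and vertical between 1.22 and 1.92 rad and angle between the z axis of each of plate1, plate2, plate3, plate4, plate5 and the x axis of handle, either way round below 0.35 rad and x of plate1 in the frame of handle between 0.098 and 0.254 m and y of plate1 in the frame of handle between -0.02 and 0.02 m and z of plate1 in the frame of handle between -0.028 and 0 m and angle between plate2's own z axis and vertical between 1.22 and 1.92 rad and x of plate2 in the frame of handle between 0.098 and 0.254 m and y of plate2 in the frame of handle between -0.02 and 0.02 m and z of plate2 in the frame of handle between -0.028 and 0 m and angle between plate3's own z axis and vertical between 1.22 and 1.92 rad and x of plate3 in the frame of handle between 0.098 and 0.254 m and y of plate3 in the frame of handle between -0.02 and 0.02 m and z of plate3 in the frame of handle between -0.028 and 0 m and angle between plate4's own z axis and vertical between 1.22 and 1.92 rad and x of plate4 in the frame of handle between 0.098 and 0.254 m and y of plate4 in the frame of handle between -0.02 and 0.02 m and z of plate4 in the frame of handle between -0.028 and 0 m and angle between plate5's own z axis and vertical between 1.22 and 1.92 rad and x of plate5 in the frame of handle between 0.098 and 0.254 m and y of plate5 in the frame of handle between -0.02 and 0.02 m and z of plate5 in the frame of handle between -0.028 and 0 m and linear speed of each of plate1, plate2, plate3, plate4, plate5 below 0.1 m/s); the robot touches nothing.
It fails at once if the bowl is shifted by more than 30 mm (distance of bowl from where it was at the start of the episode above 0.03 m).
It fails at once if the spoon_rest is shifted by more than 30 mm (distance of spoon_rest from where it was at the start of the episode above 0.03 m).
It fails at once if the chopsticks1 is shifted by more than 30 mm (distance of chopsticks1 from where it was at the start of the episode above 0.03 m).
It fails at once if the chopsticks2 is shifted by more than 30 mm (distance of chopsticks2 from where it was at the start of the episode above 0.03 m).
Of plate1, plate2, plate3, plate4, plate5 only 3 to 5 are there at a start; the rules pass over those that are not, and their reading is None.
At some moment in a run one of plate1, plate2, plate3, plate4, plate5 may be knocked a few centimetres aside while the robot is not near it.
It also fails if it takes over 210 s, if anything falls off the work surface, if the arm or the gripper's body presses on something with over 40 N, if the wrist force passes 120 N, or if a joint passes its speed limit or range.

## Robot

A 6-joint arm with a two-finger parallel gripper is mounted at the origin on the work surface. World frame = base frame: x ahead of the robot, y to its left, z up, the work surface at z = 0. Lengths are in m, angles in rad, forces in N, time in s.
With the tool pointing down it reaches from about 0.35 to 0.775 m from the base axis. Payload 7.3 kg.
Tool frame: the origin (TCP) lies at the very end of the fingers, on their centre line; the grasp point (between the pads) lies 19 mm behind it; z points along the fingers, y is the line along which they close (so a half turn about z gives the same grasp; the last joint's range is limited). The gripper opens to 92 mm and grips with 3 to 60 N. Pads are 19 mm wide; open, the fingers measure 130 mm over their backs; the gripper's body (75 mm by 190 mm) begins 47 mm behind the grasp point.
Start: joints at [-1.361, 0.342, 1.524, -0, 1.275, -0.146], TCP at [0.183, -0.492, 0.227] pointing down, gripper open.
Joint ranges: [-2.53, 2.53], [-0.77, 2.02], [0.04, 2.7], [-1, 4.14], [0.28, 2.66], [-3.11, 3.11]. Speed limits (rad/s): [2.57, 2.57, 3.14, 3.14, 3.14, 3.14].

## Interface

Orientations are given as [roll, pitch, yaw] about the fixed x, y, z axes, in that order (R = Rz(yaw) Ry(pitch) Rx(roll)).
In Python, from cell import telemetry, eyes, job gives the robot as it stands.
- The arm moves only by the tool apply_moves, never from a script. Its arguments are lists of equal length, an entry for each row: "delta_pos": the shift along the world's x, y, z each as a share of 0.4 m, from -1 to 1, a list of three; "dr": the turn, a rotation vector about the world's x, y, z each as a share of 0.5 rad, from -1 to 1, a list of three; "jaw": the opening, from 0 (shut) to 1 (fully open). A call has 1 to 8 rows; each row is the pose to reach, as a shift and turn from the pose commanded when the call began; what a row does not reach only later rows make up. A row lasts 1/12 s, in which the tool goes at most 41.7 mm and 7.16 degrees, less where a joint would pass 70% of its speed; a pose out of reach is approached as far as the arm can. A call with a number of a shift or a turn outside -1 to 1 is refused whole. A call with a gripper value outside its range is refused whole. The fingers move at their own pace and stop on an object; "force" is the grip in N (left out, the last holds). Time passes only in rows, so rows that repeat a pose let the fingers close. It gives the time, the measured TCP pose, the force, the opening and the grip force at its end, in the units of the state.
- telemetry.observe(): the state, without advancing time (a new reading comes with each control period).
- eyes.read_camera(name): name is "scene" or "top" or "wrist"; returns the picture (420x560x3 uint8, red, green, blue); there is no depth.
- eyes.camera_model(name): a dict with "vertical_fov" (degrees; the focal length in pixels is half the picture's height over the tangent of half this angle, whatever the lens; pixels are square), "cx", "cy" (the principal point, pixels), "rvec" (rotation vector, rad) and "tvec" (3), from world to camera coordinates, as OpenCV has them; the wrist camera has in their place "hand_eye" (4x4, takes a point from camera to tool coordinates, whose origin is the TCP and whose axes are the flange's). Camera axes: x right, y down, z forward; pixel columns grow to the right and rows downward; lengths in m; the calibration is good to about 2 mm. A picture is of the moment at which its call begins: read the wrist's pose just before it. camera_model takes no time and is no camera call.
- job.hand_in(): hands the job in; it is judged then, once.
The state is a dict: "time": time; "qpos": joint angles; "qvel": joint speeds; "joint_efforts": joint torques, N m; "tool_pos": TCP position; "tool_rot": TCP orientation; "contact_force": force on the tool from outside, world axes, zero at the start; "torque": the same for the moment, N m; "opening": finger opening in m; "grip_force": force on a finger pad.
Only numpy, scipy, OpenCV 4.12 (cv2) and the standard library are available. Lean on these libraries where they do the work, as an engineer would, in place of code of your own. Each camera call takes 0.05 s, during which the arm holds its last target. There are 200 camera calls.

## Working session

There is one attempt and no reset: what is moved stays moved. The work goes in short steps, Python scripts to look and compute and a tool call to move; the robot and the scene stay as the last step left them, time stands still between calls to the robot, and variables do not carry over. Pictures are saved under pics/ and viewed, at most 14 in all, crops included, and the job is handed in when it is done.

Besides the shell and the picture viewer there is one more tool, called after "Call:" as name(argument=value, ...) on one line, values as JSON. apply_moves: Moves the arm, as the interface text tells. Its arguments: {"type":"object","properties":{"delta_pos":{"type":"array"},"dr":{"type":"array"},"jaw":{"type":"array"},"force":{"type":"number"}},"required":["delta_pos","dr","jaw"]}

```bash
ls; mkdir -p pics
python3 - <<'E'
from cell import telemetry, eyes, job
import cv2
print(telemetry.observe())
for n in("scene","top","wrist"):
    print(n,eyes.camera_model(n))
for n in("scene","top"):
    cv2.imwrite(f"pics/{n}0.png",cv2.cvtColor(eyes.read_camera(n),cv2.COLOR_RGB2BGR))
E
```

```text
pics
{'time': 0.0, 'qpos': array([-1.36095932e+00,  3.42710167e-01,  1.52503115e+00,  2.73820060e-05,
        1.27538041e+00, -1.45997581e-01]), 'qvel': array([-0.0001201 , -0.00222718, -0.00098348, -0.00231529,  0.0018445 ,
        0.0003308 ]), 'joint_efforts': array([-2.71181350e-03, -4.31251431e+01, -2.44221997e+01,  7.15353596e-02,
        5.60469856e-02, -1.21575290e-04]), 'tool_pos': array([ 0.18283992, -0.49169818,  0.22604654]), 'tool_rot': array([-3.14008365e+00, -2.48354084e-04,  3.55826412e-01]), 'contact_force': array([ 0.52144066,  0.98217903, -1.03359103]), 'torque': array([-0.07741128,  0.02168226,  0.01383926]), 'grip_force': 0.0, 'opening': 0.09150236642927571}
scene {'vertical_fov': 47.12177811742528, 'cx': 275.39544210125365, 'cy': 210.56187001923095, 'rvec': array([ 1.20356308,  2.23559399, -1.06988689]), 'tvec': array([ 0.30745205, -0.23405203,  1.74140703])}
top {'vertical_fov': 55.669259532257314, 'cx': 273.0168820455627, 'cy': 210.4414419066616, 'rvec': array([ 2.15833356, -2.17815746,  0.05622377]), 'tvec': array([7.56875658e-04, 5.37141277e-01, 1.22213571e+00])}
wrist {'vertical_fov': 58.2301151542559, 'cx': 278.66023785863837, 'cy': 217.05003914383755, 'hand_eye': array([[ 7.58475157e-05, -9.65183488e-01, -2.61573755e-01,
         7.06900468e-02],
       [ 9.99999240e-01, -2.48603662e-04,  1.20729087e-03,
         9.90763907e-04],
       [-1.23028541e-03, -2.61573648e-01,  9.65182736e-01,
        -1.58558258e-01],
       [ 0.00000000e+00,  0.00000000e+00,  0.00000000e+00,
         1.00000000e+00]])}
```

Run:
```python
import cv2
im=cv2.imread("pics/top0.png");cv2.imwrite("pics/top0b.png",cv2.resize(im,(800,600),interpolation=cv2.INTER_CUBIC))
```

```text
(no output)
```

View pics/top0b.png

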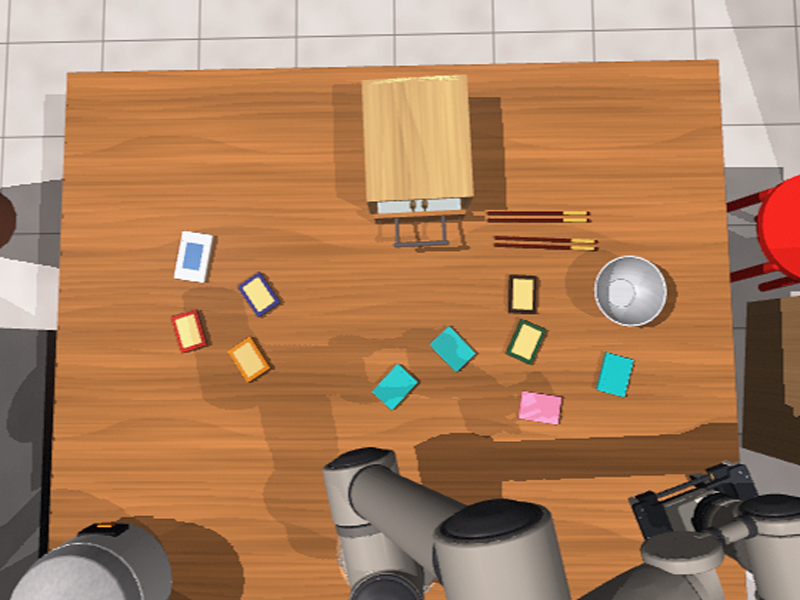

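View pics/scene0.png

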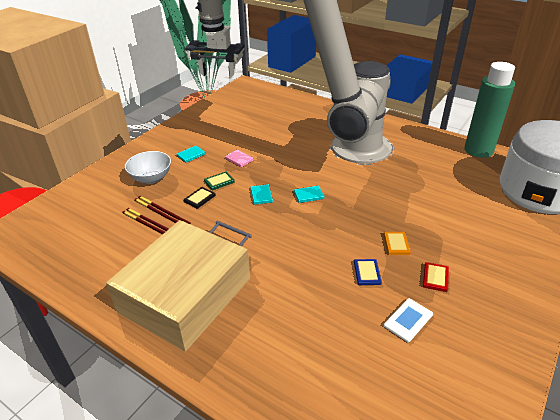

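Candidates (800x600 top view): red (189,331), blue (259,295), amber (249,360), black (523,294), green (526,342), so all five gold-inlaid plates are present. The look-alikes are turquoise (453,349), (396,386), (615,375) and pink (541,408), none with an inlay. The white/blue item at (193,257) is the spoon rest.

```bash
cat > h.py <<'E'
import numpy as np, cv2
from scipy.spatial.transform import Rotation as R
from cell import telemetry, eyes, job
def cam(n):
    m=eyes.camera_model(n); f=210/np.tan(np.radians(m["vertical_fov"]/2))
    K=np.array([[f,0,m["cx"]],[0,f,m["cy"]],[0,0,1]])
    if n=="wrist":
        s=telemetry.observe(); T=np.eye(4); T[:3,:3]=R.from_euler('xyz',s["tool_rot"]).as_matrix(); T[:3,3]=s["tool_pos"]
        W=np.linalg.inv(T@m["hand_eye"]); return K,W[:3,:3],W[:3,3]
    return K,cv2.Rodrigues(m["rvec"])[0],m["tvec"]
def unproj(c,px,z=0.):
    K,r,t=c; px=np.atleast_2d(px).astype(float)
    d=(r.T@np.linalg.inv(K)@np.c_[px,np.ones(len(px))].T).T; o=-r.T@t
    return o+d*((z-o[2])/d[:,2])[:,None]
def proj(c,P):
    K,r,t=c; q=(K@(r@np.atleast_2d(P).T+t[:,None])).T; return q[:,:2]/q[:,2:]
def shot(n,name=None):
    c=cam(n); im=eyes.read_camera(n)
    if name: cv2.imwrite(f"pics/{name}.png",cv2.cvtColor(im,cv2.COLOR_RGB2BGR))
    return c,im
def plates(c,im,zt=0.012):
    """gold inlays -> centre, long-axis yaw, size; colour from a ring around the inlay"""
    hsv=cv2.cvtColor(im,cv2.COLOR_RGB2HSV)
    m=cv2.inRange(hsv,(20,70,170),(32,170,255)); out=[]
    n,l,st,_=cv2.connectedComponentsWithStats(m)
    for i in range(1,n):
        if not 120<st[i,4]<3000: continue
        b=(l==i).astype(np.uint8)
        p=unproj(c,np.argwhere(b)[:,::-1],zt)[:,:2]
        (cx,cy),(w,h),a=cv2.minAreaRect((p*1000).astype(np.float32))
        if not(25<min(w,h)<60 and 45<max(w,h)<85): continue
        a=np.radians(a if w>=h else a+90); a=(a+np.pi/2)%np.pi-np.pi/2
        k=np.ones((3,3)); ring=cv2.dilate(b,k,iterations=3)-cv2.dilate(b,k,iterations=2)
        out.append((cx,cy,round(a,3),round(max(w,h)),round(min(w,h)),np.median(im[ring>0],axis=0).astype(int)))
    return out
E
python3 - <<'E'
from h import *
c,im=shot("top","top1")
for p in plates(c,im): print(p)
s=.7
print("cab front top corners z.106",unproj(c,[[368*s,200*s],[472*s,197*s]],.106))
print("back top",unproj(c,[[362*s,82*s],[466*s,75*s]],.106))
print("handle",unproj(c,[[396*s,244*s],[447*s,242*s]],.058))
print("drawer front top outer",unproj(c,[[369*s,216*s],[469*s,213*s]],.058))
x=cv2.resize(im[120:300,100:480],(800,379),interpolation=cv2.INTER_CUBIC);cv2.imwrite("pics/crop1.png",x[:,:,::-1])
E
```

```text
(556.0064697265625, 289.6460876464844, np.float64(0.594), 66, 40, array([104,  72,  67]))
(550.5946655273438, -293.7286376953125, np.float64(-0.093), 63, 38, array([52, 39, 34]))
(475.75567626953125, 445.8666076660156, np.float64(0.3), 64, 39, array([174,  57,  46]))
(446.1536560058594, -298.6756591796875, np.float64(-0.448), 67, 43, array([109,  83,  50]))
(412.9109802246094, 309.69036865234375, np.float64(0.571), 64, 39, array([175, 109,  35]))
cab front top corners z.106 [[ 0.73976649  0.03749363  0.106     ]
 [ 0.74280555 -0.17704762  0.106     ]]
back top [[ 0.99264346  0.04887136  0.106     ]
 [ 1.00321835 -0.16955612  0.106     ]]
handle [[ 0.65560155 -0.0189037   0.058     ]
 [ 0.65850577 -0.1278077   0.058     ]]
drawer front top outer [[ 0.71723075  0.03861876  0.058     ]
 [ 0.72067459 -0.17579367  0.058     ]]
```

View pics/crop1.png

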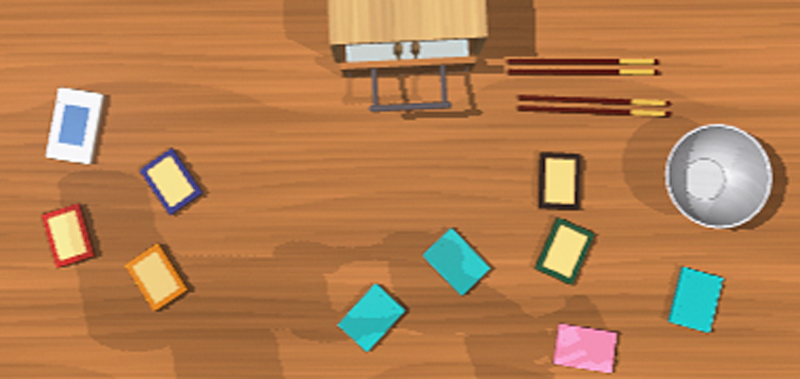

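The crop confirms the choice: five plates with gold inlay (red, blue, amber, black, green). The turquoise and pink pieces are plain, and the drawer is about 20 mm open. First I hook the handle.

Call:
apply_moves(delta_pos=[[0.627,0.523,0],[0.627,0.523,0],[0.627,0.523,0],[0.627,0.523,0],[0.627,0.523,0],[0.627,0.523,0],[0.627,0.523,0],[0.627,0.523,0]], dr=[[0,0,-0.66],[0,0,-0.66],[0,0,-0.66],[0,0,-0.66],[0,0,-0.66],[0,0,-0.66],[0,0,-0.66],[0,0,-0.66]], jaw=[0,0,0,0,0,0,0,0])

```text
time: 0.82
tool_pos: [0.4347, -0.2813, 0.2267]
tool_rot: [-3.142, 0.0, 0.026]
contact_force: [0.9, -0.6, -0.2]
opening: 0.0432
grip_force: 0.0
```

Call:
apply_moves(delta_pos=[[0.627,0.523,-0.1],[0.627,0.523,-0.1],[0.627,0.523,-0.1],[0.627,0.523,-0.1],[0.627,0.523,-0.1],[0.627,0.523,-0.1],[0.627,0.523,-0.1],[0.627,0.523,-0.1]], dr=[[0,0,0],[0,0,0],[0,0,0],[0,0,0],[0,0,0],[0,0,0],[0,0,0],[0,0,0]], jaw=[0,0,0,0,0,0,0,0])

```text
time: 1.48
tool_pos: [0.6857, -0.0716, 0.1858]
tool_rot: [-3.141, 0.001, 0.027]
contact_force: [-0.0, -1.0, 0.7]
opening: 0.0004
grip_force: 0.0
```

Run:
```python
from h import *
s=telemetry.observe();print(s["time"],s["qpos"],s["tool_pos"],s["tool_rot"],s["opening"])
c,im=shot("wrist","w1")
```

```text
1.4833 [-2.15209737e-01  6.83295055e-01  1.06163005e+00  1.42506616e-04
  1.39749577e+00  1.32902762e+00] [ 0.68565041 -0.07162998  0.18581291] [-3.14125809e+00  7.70534364e-04  2.65344659e-02] 0.00036898468573130956
```

View pics/w1.png

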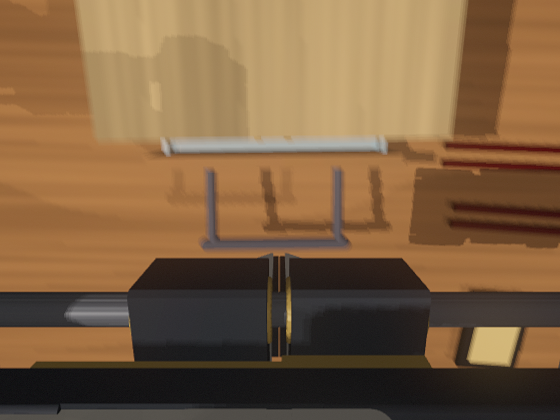

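Run:
```python
from h import *
c=cam("wrist")
print(unproj(c,[[205,243],[346,243]],.058)); print(unproj(c,[[210,170],[337,170]],.058)); print("cab",unproj(c,[[93,141],[456,137]],.106)); print("frontedge",unproj(c,[[164,153],[386,152]],.058))
print(proj(c,telemetry.observe()["tool_pos"]))
```

```text
[[ 0.65982217 -0.00951542  0.058     ]
 [ 0.66332278 -0.12158327  0.058     ]]
[[ 0.71820177 -0.01449155  0.058     ]
 [ 0.72114995 -0.11031732  0.058     ]]
cab [[ 0.74094132  0.04855615  0.106     ]
 [ 0.75016359 -0.17418468  0.106     ]]
frontedge [[ 0.7298766   0.01962963  0.058     ]
 [ 0.73568877 -0.1458421   0.058     ]]
[[276.48663366 276.61071349]]
```

Call:
apply_moves(delta_pos=[[0.015,0.005,-0.08],[0.015,0.005,-0.16],[0.015,0.005,-0.24],[0.015,0.005,-0.3],[0.015,0.005,-0.352],[0.015,0.005,-0.352]], dr=[[0,0,0],[0,0,0],[0,0,0],[0,0,0],[0,0,0],[0,0,0]], jaw=[0,0,0,0,0,0])

```text
time: 2.03
tool_pos: [0.6869, -0.0712, 0.04]
tool_rot: [-3.139, 0.01, 0.026]
contact_force: [-0.2, -0.3, -0.8]
opening: 0.0005
grip_force: 0.0
```

Call:
apply_moves(delta_pos=[[-0.02,0,0],[-0.05,-0.001,0],[-0.09,-0.002,0],[-0.13,-0.003,0],[-0.17,-0.004,0],[-0.21,-0.005,0],[-0.25,-0.006,0],[-0.28,-0.007,0]], dr=[[0,0,0],[0,0,0],[0,0,0],[0,0,0],[0,0,0],[0,0,0],[0,0,0],[0,0,0]], jaw=[0,0,0,0,0,0,0,0])

```text
time: 2.7
tool_pos: [0.5789, -0.0753, 0.0477]
tool_rot: [3.14, -0.004, 0.026]
contact_force: [2.9, -1.2, -1.8]
opening: 0.0003
grip_force: 1.7
```

Call:
apply_moves(delta_pos=[[-0.04,-0.001,0],[-0.08,-0.002,0],[-0.12,-0.003,0],[-0.16,-0.004,0],[-0.2,-0.005,0],[-0.23,-0.006,0],[-0.25,-0.006,0],[-0.25,-0.006,0]], dr=[[0,0,0],[0,0,0],[0,0,0],[0,0,0],[0,0,0],[0,0,0],[0,0,0],[0,0,0]], jaw=[0,0,0,0,0,0,0,0])

```text
time: 3.37
tool_pos: [0.4778, -0.0772, 0.047]
tool_rot: [3.141, -0.001, 0.025]
contact_force: [0.2, -0.1, -0.0]
opening: 0.0008
grip_force: 0.0
```

Call:
apply_moves(delta_pos=[[-0.01,0,0],[-0.02,0,0],[-0.02,0,0]], dr=[[0,0,0],[0,0,0],[0,0,0]], jaw=[0,0,0])

```text
time: 3.62
tool_pos: [0.4705, -0.0771, 0.0462]
tool_rot: [3.141, -0.001, 0.026]
contact_force: [2.0, 0.1, 1.4]
opening: 0.0004
grip_force: 0.8
```

Call:
apply_moves(delta_pos=[[-0.005,0,0],[-0.01,0,0],[-0.01,0,0]], dr=[[0,0,0],[0,0,0],[0,0,0]], jaw=[0,0,0])

```text
time: 3.87
tool_pos: [0.4699, -0.0772, 0.0464]
tool_rot: [3.14, -0.008, 0.025]
contact_force: [12.7, 2.5, -4.4]
opening: 0.0001
grip_force: 6.1
```

Run:
```python
from h import *
s=telemetry.observe();print(s["time"],s["qpos"],s["tool_pos"],s["contact_force"])
c,im=shot("top","top2")
x=cv2.resize(im[100:240,200:390],(800,589),interpolation=cv2.INTER_CUBIC);cv2.imwrite("pics/crop2.png",x[:,:,::-1])
```

```text
3.8667 [-0.32507978  0.48826562  1.8857953   0.00230206  0.75997848  1.21892518] [ 0.46992283 -0.07722628  0.04641978] [12.73296325  2.51041037 -4.4181861 ]
```

View pics/crop2.png

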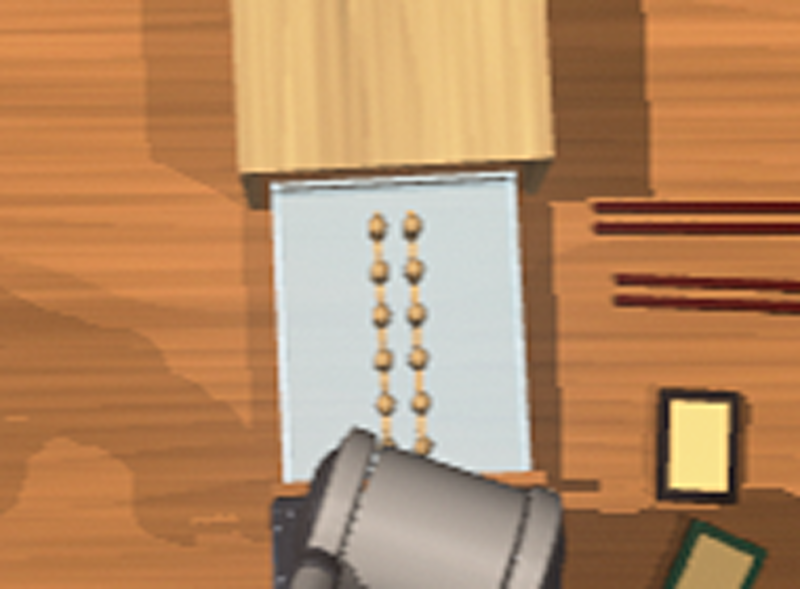

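Call:
apply_moves(delta_pos=[[0.05,0,0],[0.05,0,0.1],[0.05,0,0.2],[0.05,0,0.3],[0.05,0,0.4],[0.05,0,0.5],[0.05,0,0.55],[0.05,0,0.55]], dr=[[0,0,0],[0,0,0],[0,0,0],[0,0,0],[0,0,0],[0,0,0],[0,0,0],[0,0,0]], jaw=[0,0,0,0,0,0.5,1,1])

```text
time: 4.58
tool_pos: [0.488, -0.0774, 0.2706]
tool_rot: [3.139, -0.007, 0.026]
contact_force: [-0.2, -0.0, 0.7]
opening: 0.0159
grip_force: 0.0
```

Run:
```python
from h import *
s=telemetry.observe();print(list(s["qpos"].round(5)),list(s["tool_pos"].round(5)),list(s["tool_rot"].round(5)))
```

```text
[np.float64(-0.31251), np.float64(0.24783), np.float64(1.53382), np.float64(-6e-05), np.float64(1.35211), np.float64(1.23225)] [np.float64(0.48796), np.float64(-0.07739), np.float64(0.27064)] [np.float64(3.13894), np.float64(-0.00737), np.float64(0.02606)]
```

Call:
apply_moves(delta_pos=[[0,0.4,0],[0,0.4,0],[0,0.4,0],[0,0.4,0],[0,0.4,0],[0,0.4,0],[0,0.4,0]], dr=[[0.3,-0.7,0.5],[0.3,-0.7,0.5],[0.3,-0.7,0.5],[0.3,-0.7,0.5],[0.3,-0.7,0.5],[0.3,-0.7,0.5],[0.3,-0.7,0.5]], jaw=[1,1,1,1,1,1,1])

```text
time: 5.17
tool_pos: [0.4861, 0.0828, 0.2652]
tool_rot: [-3.042, -0.365, 0.26]
contact_force: [0.6, 0.0, 0.2]
opening: 0.0628
grip_force: 0.0
```

Run:
```python
from h import *
s=telemetry.observe();print(list(s["qpos"].round(5)),list(s["tool_pos"].round(5)),list(s["tool_rot"].round(5)))
c,im=shot("top","top3")
pk=np.array([[377,227],[379,271],[381,314],[383,359],[385,404],[412,225],[414,269],[416,314],[418,357],[421,402]])/4.21+[200,100]
print(unproj(c,pk,.044).round(4))
```

```text
[np.float64(-0.1393), np.float64(0.06735), np.float64(1.83368), np.float64(0.2844), np.float64(0.95893), np.float64(1.02161)] [np.float64(0.48607), np.float64(0.08277), np.float64(0.26522)] [np.float64(-3.04218), np.float64(-0.36504), np.float64(0.26047)]
[[ 0.7105 -0.0574  0.044 ]
 [ 0.6777 -0.0585  0.044 ]
 [ 0.6458 -0.0596  0.044 ]
 [ 0.6125 -0.0607  0.044 ]
 [ 0.5794 -0.0618  0.044 ]
 [ 0.7117 -0.0832  0.044 ]
 [ 0.6789 -0.0842  0.044 ]
 [ 0.6455 -0.0853  0.044 ]
 [ 0.6137 -0.0863  0.044 ]
 [ 0.5805 -0.088   0.044 ]]
```

```bash
cat > kin.py <<'E'
import numpy as np
from scipy.spatial.transform import Rotation as R
from scipy.optimize import least_squares
D=[([-1.36096,.34271,1.52503,0,1.27538,-.146],[.18284,-.4917,.22605],[-3.14008,-.00025,.35583]),
([-.21521,.6833,1.06163,.00014,1.3975,1.32903],[.68565,-.07163,.18581],[-3.14126,.00077,.02653]),
([-.31251,.24783,1.53382,-6e-5,1.35211,1.23225],[.48796,-.07739,.27064],[3.13894,-.00737,.02606]),
([-.1393,.06735,1.83368,.2844,.95893,1.02161],[.48607,.08277,.26522],[-3.04218,-.36504,.26047])]
def fk(q,p):
    d1,L,a2,a3,d4,d6,Lw,k=p; z=lambda a:R.from_euler('z',a); y=lambda a:R.from_euler('y',a)
    r=z(q[0]); x=np.array([0,0,d1])
    r=r*y(q[1]); x=x+r.apply([0,L,a2])
    r=r*y(q[2]); x=x+r.apply([a3,0,d4])
    r=r*z(-q[3]*SG[0])*y(q[4]); x=x+r.apply([Lw,0,0])
    r=r*z(SG[1]*q[5]+k); return x+r.apply([0,0,d6]),r
SG=[1,1]
def fit():
    best=None
    for s0 in(1,-1):
        for s1 in(1,-1):
            for k in(0,1.5708,3.1416,-1.5708):
                SG[:]=[s0,s1]
                def f(p):
                    o=[]
                    for q,t,e in D:
                        x,r=fk(q,p); o+=list((x-t)*10)+list((r.inv()*R.from_euler('xyz',e)).as_rotvec())
                    return np.r_[o,np.array(p[[3,6]])*.01]
                s=least_squares(f,[.3,.07,.4,0,.4,.2,0,k])
                if best is None or s.cost<best[0]: best=(s.cost,s.x,[s0,s1])
    SG[:]=best[2]; return best
B=fit(); P=B[1]
LO=np.array([-2.53,-.77,.04,-1,.28,-3.11]);HI=np.array([2.53,2.02,2.7,4.14,2.66,3.11])
def ik(x,r,q0=None):
    """best in-range solution, returns q, position error mm, rot error, min margin"""
    best=None; rng=np.random.default_rng(0)
    for i in range(12):
        g=q0 if (q0 is not None and i==0) else rng.uniform(np.maximum(LO,[-1.2,-.3,.8,-.9,.4,-3]),np.minimum(HI,[1.2,1.2,2.4,2,2.2,3]))
        def f(q):
            a,b=fk(q,P); return np.r_[(a-x)*5,(b.inv()*r).as_rotvec()]
        s=least_squares(f,np.clip(g,LO+1e-3,HI-1e-3),bounds=(LO,HI))
        m=np.min(np.minimum(s.x-LO,HI-s.x)); sc=s.cost*1e6-min(m,.15)
        if best is None or sc<best[0]: best=(sc,s.x,np.linalg.norm(fk(s.x,P)[0]-x)*1e3,m)
        if i==0 and q0 is not None and s.cost<1e-8: break
    return best[1:]
E
python3 -c "
from kin import *
print(B)
for q,t,e in D: print(fk(q,P)[0]-t)"
```

```text
(np.float64(1.1270393011692268e-07), array([ 2.22856045e-01,  7.64030248e-02,  5.06211221e-01,  4.64707613e-02,
        3.79587204e-01,  3.18078753e-01, -4.76094823e-07,  1.57079756e+00]), [-1, 1])
[-5.34940982e-06 -6.25365460e-07 -2.40621237e-06]
[-5.81856426e-07  2.34305639e-06 -2.45240416e-06]
[2.20841978e-06 3.13206948e-06 4.84621343e-06]
[ 2.59729889e-07 -5.02689090e-07  1.24030997e-08]
```

```bash
cat > plan.py <<'E'
from kin import *
YAW=.034
Xc=np.array([np.cos(YAW),np.sin(YAW),0]);Yc=np.array([-np.sin(YAW),np.cos(YAW),0]);Z=np.array([0,0,1.])
S5=np.array([.696,-.0708,0])     # slot 5 on the table plane
def slot(i): return S5-Xc*.033*(5-i)
SOFF=.022
def grasp(c,psi,th,flip):
    """c plate centre xy; e dir psi; tool frame; flip: sign of tool y"""
    e=np.array([np.cos(psi),np.sin(psi),0]); a=-np.cos(th)*Z-np.sin(th)*e
    y=np.cross(e,Z)*flip; x=np.cross(y,a)
    zt=.0025+.0095*np.sin(th)
    return np.r_[c,0]+SOFF*e+zt*Z, R.from_matrix(np.c_[x,y,a])
def place(i,th,flip,h=0.):
    zt=.0025+.0095*np.sin(th)
    a=np.cos(th)*Xc-np.sin(th)*Z; y=-Yc*flip; x=np.cross(y,a)
    return slot(i)+Z*(.050+SOFF+h)-(zt-.006)*Xc, R.from_matrix(np.c_[x,y,a])
E
cat > t.py <<'E'
from plan import *
PL=dict(blue=(.556,.2896,.594),black=(.5506,-.2937,-.093),red=(.4758,.4459,.3),green=(.4462,-.2987,-.448),amber=(.4129,.3097,.571))
for th in(.6,.7,.8):
    for f in(1,-1):
        for i in(1,3,5):
            for h in(0,.1): 
                q,e,m=ik(*place(i,th,f,h)); print("place",th,f,i,h,q.round(2),round(e,1),round(m,2))
    for n,(x,y,a) in PL.items():
        for s in(0,np.pi):
            for f in(1,-1):
                q,e,m=ik(*grasp([x,y],a+s,th,f))
                if e<1:print(n,th,round(a+s,2),f,q.round(2),round(m,2))
E
python3 t.py
```

```text
place 0.6 1 1 0 [-0.52  0.62  2.38  2.53  0.85 -1.47] 0.0 0.32
place 0.6 1 1 0.1 [-0.52  0.31  2.31  2.22  0.58 -1.08] 0.0 0.3
place 0.6 1 3 0 [-0.43  0.64  2.21  2.55  0.72 -1.38] 0.0 0.44
place 0.6 1 3 0.1 [-0.43  0.39  2.16  2.25  0.49 -1.01] 0.0 0.21
place 0.6 1 5 0 [-0.36  0.68  2.04  2.54  0.59 -1.29] 0.0 0.31
place 0.6 1 5 0.1 [-0.36  0.47  1.99  2.21  0.4  -0.91] 0.0 0.12
place 0.6 -1 1 0 [-0.52  0.62  2.38  2.53  0.85  1.67] 0.0 0.32
place 0.6 -1 1 0.1 [-0.52  0.31  2.31  2.22  0.58  2.07] 0.0 0.3
place 0.6 -1 3 0 [-0.43  0.64  2.21  2.55  0.72  1.77] 0.0 0.44
place 0.6 -1 3 0.1 [-0.43  0.39  2.16  2.25  0.49  2.13] 0.0 0.21
place 0.6 -1 5 0 [-0.36  0.68  2.04  2.54  0.59  1.86] 0.0 0.31
place 0.6 -1 5 0.1 [-0.36  0.47  1.99  2.21  0.4   2.24] 0.0 0.12
blue 0.6 0.59 1 [ 0.42  1.19  0.65 -0.11  1.9   1.39] 0.61
blue 0.6 0.59 -1 [ 0.42  1.19  0.65 -0.11  1.9  -1.75] 0.61
black 0.6 -0.09 1 [-0.49  1.15  0.73 -0.23  1.82  1.18] 0.69
black 0.6 -0.09 -1 [-0.49  1.15  0.73 -0.23  1.82 -1.96] 0.69
black 0.6 3.05 1 [-0.84  0.64  2.02  1.53  0.39  2.54] 0.11
black 0.6 3.05 -1 [-0.84  
[... 3704 characters left out ...]
35
red 0.8 0.3 1 [0.54 1.44 0.15 0.24 2.32 1.9 ] 0.11
red 0.8 0.3 -1 [ 0.54  1.44  0.15  0.24  2.32 -1.24] 0.11
red 0.8 3.44 1 [0.83 0.73 2.03 3.99 0.5  1.17] 0.15
red 0.8 3.44 -1 [ 0.83  0.73  2.03  3.99  0.5  -1.97] 0.15
green 0.8 -0.45 1 [-0.64  1.14  0.88 -0.15  1.91  1.38] 0.75
green 0.8 -0.45 -1 [-0.64  1.14  0.88 -0.15  1.91 -1.76] 0.75
green 0.8 2.69 1 [-0.98  0.7   2.44  2.61  0.79  1.58] 0.26
green 0.8 2.69 -1 [-0.98  0.7   2.44  2.61  0.79 -1.57] 0.26
amber 0.8 0.57 1 [ 0.52  1.1   0.97 -0.04  1.87  1.52] 0.79
amber 0.8 0.57 -1 [ 0.52  1.1   0.97 -0.04  1.87 -1.62] 0.79
amber 0.8 3.71 1 [0.42 0.71 2.5  3.   0.87 1.56] 0.2
amber 0.8 3.71 -1 [ 0.42  0.71  2.5   3.    0.87 -1.59] 0.2
```

```bash
cat > t2.py <<'E'
from plan import *
from h import cam,unproj
c=cam("top"); s=.7
print("bowl rim l/r/t/b z=.06",unproj(c,[[594*s,291*s],[667*s,291*s],[630*s,256*s],[630*s,326*s]],.06).round(3))
PL=dict(blue=(.556,.2896,.594),black=(.5506,-.2937,-.093),red=(.4758,.4459,.3),green=(.4462,-.2987,-.448),amber=(.4129,.3097,.571))
for th in(.4,.5):
    for i in(1,3,5):
        for h in(0,.1): 
            q,e,m=ik(*place(i,th,1,h)); print("place",th,i,h,q.round(2),round(e,1),round(m,2))
    for n,(x,y,a) in PL.items():
        for h in(0,.15):
            t,r=grasp([x,y],a,th,1); q,e,m=ik(t+Z*h,r)
            print(n,th,h,q.round(2),round(e,1),round(m,2))
E
python3 t2.py
```

```text
bowl rim l/r/t/b z=.06 [[ 0.55  -0.434  0.06 ]
 [ 0.548 -0.586  0.06 ]
 [ 0.623 -0.512  0.06 ]
 [ 0.476 -0.506  0.06 ]]
place 0.4 1 0 [-0.58  0.83  2.45  2.56  1.29 -1.65] 0.0 0.25
place 0.4 1 0.1 [-0.58  0.46  2.43  2.45  0.98 -1.4 ] 0.0 0.27
place 0.4 3 0 [-0.46  0.79  2.28  2.63  1.12 -1.54] 0.0 0.42
place 0.4 3 0.1 [-0.46  0.5   2.27  2.52  0.85 -1.34] 0.0 0.43
place 0.4 5 0 [-0.38  0.8   2.11  2.67  0.96 -1.46] 0.0 0.59
place 0.4 5 0.1 [-0.38  0.56  2.1   2.55  0.74 -1.28] 0.0 0.46
blue 0.4 0 [ 0.4   1.03  0.93 -0.07  1.58  1.39] 0.0 0.89
blue 0.4 0.15 [ 0.4   0.9   0.78 -0.08  1.85  1.37] 0.0 0.74
black 0.4 0 [-0.52  1.01  0.98 -0.16  1.53  1.18] 0.0 0.84
black 0.4 0.15 [-0.52  0.87  0.84 -0.16  1.79  1.14] 0.0 0.8
red 0.4 0 [0.57 1.06 0.86 0.11 1.61 1.83] 0.0 0.82
red 0.4 0.15 [0.57 0.93 0.71 0.11 1.88 1.86] 0.0 0.67
green 0.4 0 [-0.67  0.87  1.29 -0.09  1.37  1.38] 0.0 0.91
green 0.4 0.15 [-0.67  0.71  1.17 -0.09  1.66  1.36] 0.0 0.91
amber 0.4 0 [ 0.51  0.84  1.36 -0.02  1.34  1.52] 0.0 0.98
amber 0.4 0.15 [ 0.51  0.67  1.24 -0.02  1.63  1.51] 0.0 0.98
place 0.5 1 0 [-0.55  
[... 234 characters left out ...]
5 5 0 [-0.37  0.73  2.08  2.62  0.78 -1.39] 0.0 0.5
place 0.5 5 0.1 [-0.37  0.5   2.05  2.43  0.56 -1.15] 0.0 0.28
blue 0.5 0 [ 0.41  1.1   0.79 -0.09  1.74  1.39] 0.0 0.75
blue 0.5 0.15 [ 0.41  0.98  0.65 -0.1   2.    1.37] 0.0 0.61
black 0.5 0 [-0.5   1.08  0.86 -0.19  1.67  1.19] 0.0 0.81
black 0.5 0.15 [-0.5   0.95  0.72 -0.21  1.93  1.13] 0.0 0.68
red 0.5 0 [0.56 1.13 0.73 0.13 1.77 1.83] 0.0 0.69
red 0.5 0.15 [0.56 1.02 0.57 0.14 2.03 1.87] 0.0 0.53
green 0.5 0 [-0.66  0.93  1.19 -0.1   1.51  1.39] 0.0 0.9
green 0.5 0.15 [-0.66  0.77  1.07 -0.1   1.78  1.36] 0.0 0.88
amber 0.5 0 [ 0.51  0.9   1.26 -0.03  1.48  1.52] 0.0 0.97
amber 0.5 0.15 [ 0.51  0.74  1.15 -0.03  1.75  1.52] 0.0 0.91
```

```bash
cat > go.py <<'E'
from plan import *
from h import telemetry,shot,plates,eyes
VL=np.array([2.57,2.57,3.14,3.14,3.14,3.14])*.7/12
class Chain:
    def __init__(s):
        o=telemetry.observe(); s.x=o["tool_pos"].copy(); s.r=R.from_euler('xyz',o["tool_rot"]); s.q=o["qpos"].copy(); s.n=0
    def to(s,x,r,joint=True,name="",slow=1,q=None):
        if q is None: q,e,m=ik(x,r,s.q)
        else: e=m=0
        if e>.5: print("UNREACHED",e)
        k=1
        while True:
            w=[]; X,RR,Q=s.x,s.r,s.q
            for i in range(1,k+1):
                f=i/k
                if i==k: tx,tr,tq=x,r,q
                else:
                    tq=s.q+(q-s.q)*f; tx,tr=fk(tq,P) if joint else (s.x+(x-s.x)*f,R.from_rotvec((r*s.r.inv()).as_rotvec()*f)*s.r)
                d=((tx-X)/.4).round(3); v=((tr*RR.inv()).as_rotvec()/.5).round(3)
                n=max(np.linalg.norm(d)*.4/.0417,np.linalg.norm(v)*.5/.125,np.max(abs(tq-Q)/VL))*slow
                w.append((d,v,int(np.ceil(n+.6)),tq)); X=X+d*.4; RR=R.from_rotvec(v*.5)*RR; Q=tq
            if all(np.max(abs(a[0]))<=1 and np.max(abs(a[1]))<=1 and a[2]<=8 for a in w): break
            k+=1
        for d,v,n,_ in w: print(name,"pos",[float(z) for z in d],"dr",[float(z) for z in v],"rows",n)
        s.x,s.r,s.q=X,RR,q
TH=.5
def see(col=None):
    c,im=shot("top"); 
    for p in plates(c,im): print([round(float(z),3) for z in p[:3]],p[3:])
E
python3 - <<'E'
from go import *
see()
C=Chain()
x,r=grasp([.556,.2896],.594,TH,1)
C.to(x+Z*.1,r,name="pre"); C.to(x,r,False,"down")
C.to(x+Z*.15,r,False,"lift")
for h in(.1,.002):
    x,r=place(5,TH,1,h); C.to(x,r,h>.05,"place%g"%h)
E
```

```text
[555.158, 289.211, 0.626] (64, 40, array([89, 71, 75]))
[550.563, -294.033, -0.091] (63, 39, array([50, 39, 36]))
[476.774, 444.801, 0.267] (64, 39, array([173,  56,  44]))
[412.175, 310.16, 0.58] (65, 43, array([166, 106,  42]))
pre pos [0.196, 0.254, -0.15] dr [-0.268, 0.821, 0.465] rows 5
pre pos [0.023, 0.295, -0.246] dr [-0.657, 0.62, 0.272] rows 5
down pos [-0.0, 0.0, -0.25] dr [-0.001, 0.0, -0.0] rows 3
lift pos [-0.0, 0.0, 0.375] dr [0.0, 0.0, -0.0] rows 5
place0.1 pos [-0.026, 0.076, -0.054] dr [0.898, 0.158, 0.28] rows 5
place0.1 pos [0.015, 0.089, 0.023] dr [0.869, -0.115, 0.077] rows 5
place0.1 pos [0.083, 0.048, 0.083] dr [0.728, -0.336, -0.161] rows 4
place0.1 pos [0.144, -0.044, 0.101] dr [0.492, -0.453, -0.394] rows 4
place0.1 pos [0.159, -0.166, 0.074] dr [0.205, -0.432, -0.58] rows 4
place0.1 pos [0.106, -0.279, 0.01] dr [-0.062, -0.272, -0.686] rows 4
place0.1 pos [-0.013, -0.339, -0.068] dr [-0.234, -0.013, -0.692] rows 4
place0.1 pos [-0.166, -0.317, -0.132] dr [-0.266, 0.269, -0.609] rows 5
place0.002 pos [-0.0, 0.0, -0.245] dr [-0.0, -0.0, -0.0] rows 3
```

Call:
apply_moves(delta_pos=[[0.196,0.254,-0.15],[0.196,0.254,-0.15],[0.196,0.254,-0.15],[0.196,0.254,-0.15],[0.196,0.254,-0.15]], dr=[[-0.268,0.821,0.465],[-0.268,0.821,0.465],[-0.268,0.821,0.465],[-0.268,0.821,0.465],[-0.268,0.821,0.465]], jaw=[1,1,1,1,1])

```text
time: 5.68
tool_pos: [0.5673, 0.1865, 0.1976]
tool_rot: [-3.011, 0.077, 0.497]
contact_force: [-1.5, -0.3, -1.3]
opening: 0.0917
grip_force: 0.0
```

Call:
apply_moves(delta_pos=[[0.023,0.295,-0.246],[0.023,0.295,-0.246],[0.023,0.295,-0.246],[0.023,0.295,-0.246],[0.023,0.295,-0.246],[0.023,0.295,-0.246]], dr=[[-0.657,0.62,0.272],[-0.657,0.62,0.272],[-0.657,0.62,0.272],[-0.657,0.62,0.272],[-0.657,0.62,0.272],[-0.657,0.62,0.272]], jaw=[1,1,1,1,1,1])

```text
time: 6.18
tool_pos: [0.5721, 0.3027, 0.0985]
tool_rot: [-3.138, 0.511, 0.598]
contact_force: [0.1, 0.1, 1.1]
opening: 0.0919
grip_force: 0.0
```

```bash
cat >> go.py <<'E'
def M(): return np.array([.52,.03,.28]),place(3,TH,1)[1]
def carry(C,i,h=.003):
    C.to(C.x+Z*.15,C.r,False,"lift")
    C.to(*M(),True,"mid")
    x,r=place(i,TH,1,.1); C.to(x,r,False,"above")
    x,r=place(i,TH,1,h); C.to(x,r,False,"in",1.5)
E
python3 - <<'E'
from go import *
c,im=shot("wrist","w2"); print([p[:5] for p in plates(c,im)])
C=Chain()
x,r=grasp([.5555,.2894],.61,TH,1)
C.to(x,r,False,"down")
carry(C,5)
E
```

```text
[(475.21270751953125, 436.7596130371094, np.float64(0.297), 65, 27)]
down pos [-0.001, 0.001, -0.243] dr [0.0, -0.006, 0.031] rows 3
lift pos [0.0, 0.0, 0.375] dr [0.0, 0.0, 0.0] rows 5
mid pos [-0.045, 0.093, 0.016] dr [0.886, 0.057, 0.284] rows 5
mid pos [-0.018, 0.104, 0.088] dr [0.829, -0.186, 0.098] rows 5
mid pos [0.033, 0.062, 0.139] dr [0.684, -0.374, -0.125] rows 4
mid pos [0.078, -0.026, 0.149] dr [0.464, -0.46, -0.349] rows 4
mid pos [0.083, -0.138, 0.111] dr [0.208, -0.418, -0.535] rows 4
mid pos [0.029, -0.238, 0.03] dr [-0.026, -0.253, -0.644] rows 4
mid pos [-0.079, -0.285, -0.068] dr [-0.176, -0.002, -0.659] rows 4
mid pos [-0.214, -0.252, -0.158] dr [-0.199, 0.266, -0.582] rows 5
above pos [0.437, -0.252, -0.27] dr [0.0, -0.0, 0.0] rows 7
in pos [-0.0, -0.0, -0.242] dr [0.0, -0.0, 0.0] rows 5
```

View pics/w2.png

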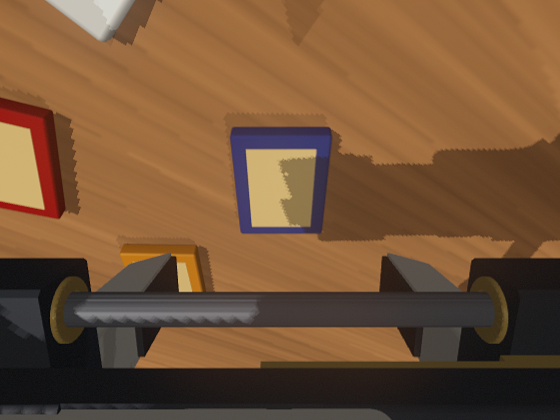

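Call:
apply_moves(delta_pos=[[-0.001,0.001,-0.1],[-0.001,0.001,-0.2],[-0.001,0.001,-0.243],[-0.001,0.001,-0.243]], dr=[[0,-0.006,0.031],[0,-0.006,0.031],[0,-0.006,0.031],[0,-0.006,0.031]], jaw=[1,1,1,1])

```text
time: 6.57
tool_pos: [0.5736, 0.3001, 0.0114]
tool_rot: [3.141, 0.496, 0.606]
contact_force: [-0.3, 0.8, -1.1]
opening: 0.0918
grip_force: 0.0
```

Call:
apply_moves(delta_pos=[[0,0,0],[0,0,0],[0,0,0],[0,0,0],[0,0,0],[0,0,0],[0,0,0],[0,0,0]], dr=[[0,0,0],[0,0,0],[0,0,0],[0,0,0],[0,0,0],[0,0,0],[0,0,0],[0,0,0]], jaw=[0,0,0,0,0,0,0,0], force=25)

```text
time: 7.23
tool_pos: [0.5741, 0.3031, 0.0116]
tool_rot: [3.14, 0.495, 0.61]
contact_force: [0.5, 0.5, 6.2]
opening: 0.0584
grip_force: 25.0
```

Call:
apply_moves(delta_pos=[[0,0,0.08],[0,0,0.16],[0,0,0.24],[0,0,0.32],[0,0,0.375],[0,0,0.375]], dr=[[0,0,0],[0,0,0],[0,0,0],[0,0,0],[0,0,0],[0,0,0]], jaw=[0,0,0,0,0,0])

```text
time: 7.73
tool_pos: [0.5752, 0.3038, 0.1659]
tool_rot: [3.139, 0.487, 0.609]
contact_force: [1.0, 1.1, -0.4]
opening: 0.0581
grip_force: 25.0
```

Run:
```python
from go import *
o=telemetry.observe(); print(o["tool_pos"],o["tool_rot"],o["opening"],o["grip_force"],o["qpos"])
c,im=shot("wrist","w3")
```

```text
[0.57517217 0.30383636 0.16592234] [3.13859172 0.48667397 0.60925384] 0.05808435703945266 24.989476203918457 [ 0.41423836  0.9689783   0.64385208 -0.1033284   2.00500492  1.35430179]
```

View pics/w3.png

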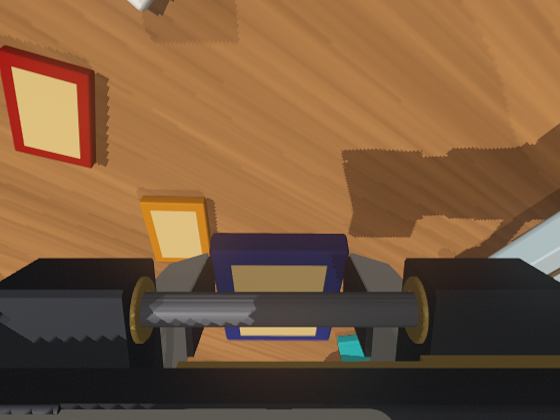

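```bash
cat > hold.py <<'E'
from go import *
from h import proj,cam
def corners(o,s,zt,th_rel):
    """plate corners in world for tool pose o; th_rel=tool tilt in plate frame"""
    e=np.array([np.sin(-th_rel)*-1,0,0])
    T=R.from_euler('xyz',o["tool_rot"])
    # tool axes in plate frame (e,-c?,n): a=-cos n - sin e ; y=e x n ; x=y x a
    E=np.array([1,0,0.]);N=np.array([0,0,1.]); a=-np.cos(th_rel)*N-np.sin(th_rel)*E; y=np.cross(E,N); x=np.cross(y,a)
    Rp=T*R.from_matrix(np.c_[x,y,a]).inv()   # plate->world
    out=[]
    for de in(.042,-.042):
        for dc in(-.03,.03):
            for dn in(.006,-.006): out.append(o["tool_pos"]+Rp.apply([de-s,dc,dn-(zt-.006)]))
    return np.array(out),Rp
E
python3 - <<'E'
from hold import *
o=telemetry.observe()
for t in(.45,.495,.54):
    p,_=corners(o,.0231,.0116,t); print(t,proj(cam("wrist"),p).round(0).tolist())
E
```

```text
0.45 [[347.0, 246.0], [343.0, 227.0], [205.0, 246.0], [208.0, 227.0], [329.0, 350.0], [327.0, 332.0], [224.0, 350.0], [226.0, 332.0]]
0.495 [[347.0, 247.0], [344.0, 227.0], [204.0, 248.0], [208.0, 227.0], [329.0, 346.0], [327.0, 327.0], [224.0, 346.0], [226.0, 327.0]]
0.54 [[348.0, 249.0], [344.0, 228.0], [204.0, 249.0], [208.0, 228.0], [328.0, 341.0], [327.0, 322.0], [225.0, 341.0], [227.0, 322.0]]
```

```bash
cat >> hold.py <<'E'
def fitheld(o,obs,c,guess):
    """obs: {corner index: px}; returns s,zt,th_rel,lateral"""
    k=list(obs); px=np.array([obs[i] for i in k],float)
    def f(v):
        p,Rp=corners(o,v[0]/1e3,v[1]/1e3,v[2]); p=p+Rp.apply([0,v[3]/1e3,0])
        return (proj(c,p)[k]-px).ravel()
    s=least_squares(f,[guess[0]*1e3,guess[1]*1e3,guess[2],0]); return s.x,np.sqrt(np.mean(s.fun**2))
E
python3 - <<'E'
from hold import *
import cv2
im=cv2.imread("pics/w3.png"); h=cv2.cvtColor(im,cv2.COLOR_BGR2HSV)
m=cv2.inRange(h,(110,90,30),(130,255,255)); 
ys,xs=np.nonzero(m)
for y in (234,235,236,238,242,246,250,253,254,255,258,262,336,338,340,341,342): 
    r=xs[ys==y]; print(y,(r.min(),r.max(),len(r)) if len(r) else None, im[y,280].tolist())
o=telemetry.observe(); c=cam("wrist")
print(fitheld(o,{0:(348,253),2:(211,253),1:(346,235),3:(213,235),4:(331,340),6:(225,340)},c,(.0231,.0116,.495)))
E
```

```text
234 None [54, 37, 50]
235 None [57, 40, 53]
236 None [56, 39, 53]
238 None [58, 41, 53]
242 None [57, 40, 51]
246 None [57, 38, 49]
250 (np.int64(265), np.int64(340), 28) [66, 42, 51]
253 (np.int64(235), np.int64(347), 113) [75, 45, 51]
254 (np.int64(228), np.int64(343), 110) [74, 45, 51]
255 (np.int64(227), np.int64(331), 100) [73, 42, 49]
258 (np.int64(224), np.int64(332), 107) [74, 43, 48]
262 (np.int64(215), np.int64(332), 114) [74, 42, 48]
336 (np.int64(227), np.int64(328), 57) [115, 88, 100]
338 (np.int64(228), np.int64(327), 100) [115, 57, 56]
340 None [101, 90, 126]
341 None [89, 115, 163]
342 None [71, 121, 173]
(array([29.06946098, 13.66329837,  0.55449841, -1.42501938]), np.float64(1.5329723034638667))
```

```bash
cat >> plan.py <<'E'
def place2(i,th,s,zt,h):
    a=np.cos(th)*Xc-np.sin(th)*Z; y=-Yc; x=np.cross(y,a)
    return slot(i)+Z*(.050+s+h)-(zt-.006)*Xc, R.from_matrix(np.c_[x,y,a])
E
cat >> go.py <<'E'
def carry2(C,i,th,s,zt,h=.004):
    x,r=place2(i,th,s,zt,.1)
    C.to(M()[0],r,True,"mid"); C.to(x,r,False,"above")
    C.to(place2(i,th,s,zt,h)[0],r,False,"in",1.5)
E
python3 - <<'E'
from go import *
C=Chain(); carry2(C,5,.52,.026,.0127)
E
```

```text
mid pos [-0.043, 0.101, 0.022] dr [0.976, 0.023, 0.309] rows 5
mid pos [-0.006, 0.107, 0.109] dr [0.886, -0.271, 0.065] rows 5
mid pos [0.057, 0.037, 0.161] dr [0.674, -0.471, -0.219] rows 5
mid pos [0.092, -0.092, 0.149] dr [0.372, -0.513, -0.488] rows 4
mid pos [0.058, -0.231, 0.07] dr [0.058, -0.37, -0.677] rows 4
mid pos [-0.062, -0.314, -0.05] dr [-0.168, -0.079, -0.738] rows 4
mid pos [-0.232, -0.292, -0.168] dr [-0.229, 0.267, -0.668] rows 5
above pos [0.423, -0.253, -0.26] dr [-0.0, -0.0, -0.0] rows 6
in pos [-0.0, 0.0, -0.24] dr [-0.0, -0.0, -0.0] rows 5
```

Call:
apply_moves(delta_pos=[[-0.043,0.101,0.022],[-0.043,0.101,0.022],[-0.043,0.101,0.022],[-0.043,0.101,0.022],[-0.043,0.101,0.022],[-0.043,0.101,0.022]], dr=[[0.976,0.023,0.309],[0.976,0.023,0.309],[0.976,0.023,0.309],[0.976,0.023,0.309],[0.976,0.023,0.309],[0.976,0.023,0.309]], jaw=[0,0,0,0,0,0])

```text
time: 8.28
tool_pos: [0.5562, 0.3417, 0.1677]
tool_rot: [-2.759, 0.171, 0.892]
contact_force: [-0.2, 0.6, -0.9]
opening: 0.0581
grip_force: 25.0
```

Call:
apply_moves(delta_pos=[[-0.006,0.107,0.109],[-0.006,0.107,0.109],[-0.006,0.107,0.109],[-0.006,0.107,0.109],[-0.006,0.107,0.109],[-0.006,0.107,0.109]], dr=[[0.886,-0.271,0.065],[0.886,-0.271,0.065],[0.886,-0.271,0.065],[0.886,-0.271,0.065],[0.886,-0.271,0.065],[0.886,-0.271,0.065]], jaw=[0,0,0,0,0,0])

```text
time: 8.78
tool_pos: [0.5533, 0.3859, 0.2115]
tool_rot: [-2.594, -0.26, 0.919]
contact_force: [0.4, 0.4, -0.2]
opening: 0.058
grip_force: 25.0
```

Call:
apply_moves(delta_pos=[[0.057,0.037,0.161],[0.057,0.037,0.161],[0.057,0.037,0.161],[0.057,0.037,0.161],[0.057,0.037,0.161],[0.057,0.037,0.161]], dr=[[0.674,-0.471,-0.219],[0.674,-0.471,-0.219],[0.674,-0.471,-0.219],[0.674,-0.471,-0.219],[0.674,-0.471,-0.219],[0.674,-0.471,-0.219]], jaw=[0,0,0,0,0,0])

```text
time: 9.28
tool_pos: [0.5763, 0.4018, 0.2767]
tool_rot: [-2.545, -0.671, 0.788]
contact_force: [0.6, -0.5, -0.4]
opening: 0.0584
grip_force: 25.0
```

Call:
apply_moves(delta_pos=[[0.092,-0.092,0.149],[0.092,-0.092,0.149],[0.092,-0.092,0.149],[0.092,-0.092,0.149],[0.092,-0.092,0.149]], dr=[[0.372,-0.513,-0.488],[0.372,-0.513,-0.488],[0.372,-0.513,-0.488],[0.372,-0.513,-0.488],[0.372,-0.513,-0.488]], jaw=[0,0,0,0,0])

```text
time: 9.7
tool_pos: [0.6123, 0.3654, 0.3362]
tool_rot: [-2.563, -0.988, 0.556]
contact_force: [-0.4, -0.2, -1.3]
opening: 0.0584
grip_force: 25.0
```

Call:
apply_moves(delta_pos=[[0.058,-0.231,0.07],[0.058,-0.231,0.07],[0.058,-0.231,0.07],[0.058,-0.231,0.07],[0.058,-0.231,0.07]], dr=[[0.058,-0.37,-0.677],[0.058,-0.37,-0.677],[0.058,-0.37,-0.677],[0.058,-0.37,-0.677],[0.058,-0.37,-0.677]], jaw=[0,0,0,0,0])

```text
time: 10.12
tool_pos: [0.6366, 0.2738, 0.3658]
tool_rot: [-2.671, -1.171, 0.315]
contact_force: [-0.0, 0.5, -0.7]
opening: 0.0582
grip_force: 25.0
```

Call:
apply_moves(delta_pos=[[-0.062,-0.314,-0.05],[-0.062,-0.314,-0.05],[-0.062,-0.314,-0.05],[-0.062,-0.314,-0.05],[-0.062,-0.314,-0.05]], dr=[[-0.168,-0.079,-0.738],[-0.168,-0.079,-0.738],[-0.168,-0.079,-0.738],[-0.168,-0.079,-0.738],[-0.168,-0.079,-0.738]], jaw=[0,0,0,0,0])

```text
time: 10.53
tool_pos: [0.613, 0.1476, 0.3463]
tool_rot: [-2.908, -1.192, 0.164]
contact_force: [0.3, 0.1, -1.0]
opening: 0.0586
grip_force: 25.0
```

Call:
apply_moves(delta_pos=[[-0.232,-0.292,-0.168],[-0.232,-0.292,-0.168],[-0.232,-0.292,-0.168],[-0.232,-0.292,-0.168],[-0.232,-0.292,-0.168],[-0.232,-0.292,-0.168]], dr=[[-0.229,0.267,-0.668],[-0.229,0.267,-0.668],[-0.229,0.267,-0.668],[-0.229,0.267,-0.668],[-0.229,0.267,-0.668],[-0.229,0.267,-0.668]], jaw=[0,0,0,0,0,0])

```text
time: 11.03
tool_pos: [0.5206, 0.03, 0.2786]
tool_rot: [-3.139, -1.048, 0.036]
contact_force: [0.2, 0.2, -1.1]
opening: 0.058
grip_force: 25.0
```

Run:
```python
from go import *
o=telemetry.observe(); print(o["time"],o["tool_pos"],o["tool_rot"],o["opening"],o["qpos"]); print(M()[0],place2(5,.52,.026,.0127,0)[1].as_euler('xyz'))
shot("wrist","w4"); see()
C=Chain(); x,r=place2(5,.52,.026,.0127,.1); C.to(x,r,False,"above")
```

```text
11.0333 [0.52062008 0.02999564 0.27864901] [-3.13872942 -1.04761815  0.03579515] 0.057979420314756835 [-0.23751212 -0.02739299  2.34237127  2.26495089  0.31287253 -0.85797449]
[0.52 0.03 0.28] [ 3.14159265 -1.05079633  0.034     ]
[550.581, -293.835, -0.091] (63, 38, array([49, 39, 36]))
[475.913, 445.055, 0.29] (65, 41, array([169,  60,  45]))
[411.881, 309.285, 0.569] (63, 39, array([181, 109,  36]))
above pos [0.419, -0.253, -0.259] dr [-0.001, -0.002, -0.008] rows 6
```

View pics/w4.png

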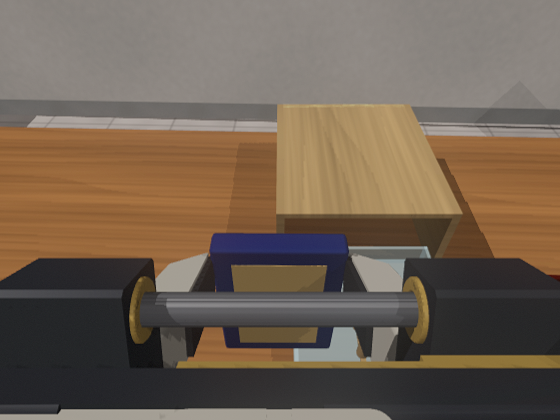

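Call:
apply_moves(delta_pos=[[0.419,-0.253,-0.259],[0.419,-0.253,-0.259],[0.419,-0.253,-0.259],[0.419,-0.253,-0.259],[0.419,-0.253,-0.259],[0.419,-0.253,-0.259],[0.419,-0.253,-0.259],[0.419,-0.253,-0.259]], dr=[[-0.001,-0.002,-0.008],[-0.001,-0.002,-0.008],[-0.001,-0.002,-0.008],[-0.001,-0.002,-0.008],[-0.001,-0.002,-0.008],[-0.001,-0.002,-0.008],[-0.001,-0.002,-0.008],[-0.001,-0.002,-0.008]], jaw=[0,0,0,0,0,0,0,0])

```text
time: 11.8
tool_pos: [0.6885, -0.0711, 0.1734]
tool_rot: [-3.141, -1.047, 0.033]
contact_force: [-0.5, -0.3, -1.8]
opening: 0.0586
grip_force: 25.0
```

Call:
apply_moves(delta_pos=[[0,0,-0.05],[0,0,-0.1],[0,0,-0.12],[0,0,-0.12]], dr=[[0,0,0],[0,0,0],[0,0,0],[0,0,0]], jaw=[0,0,0,0])

```text
time: 12.13
tool_pos: [0.6862, -0.0705, 0.1247]
tool_rot: [-3.139, -1.044, 0.031]
contact_force: [0.1, 0.2, -0.9]
opening: 0.0585
grip_force: 25.0
```

Run:
```python
from go import *
import cv2
o=telemetry.observe(); print(o["time"],o["tool_pos"],o["tool_rot"],o["opening"])
c,im=shot("top"); a=cv2.resize(im[105:225,210:370],(533,400),interpolation=cv2.INTER_CUBIC)
c,im=shot("scene"); b=cv2.resize(im[190:310,100:280],(600,400),interpolation=cv2.INTER_CUBIC)[:,:267+333]
cv2.imwrite("pics/c4.png",cv2.resize(np.hstack([a,b]),(800,282))[:,:,::-1])
```

```text
12.1333 [ 0.68622128 -0.07047258  0.12470903] [-3.13939159 -1.04381564  0.03078822] 0.05848047663285267
```

View pics/c4.png

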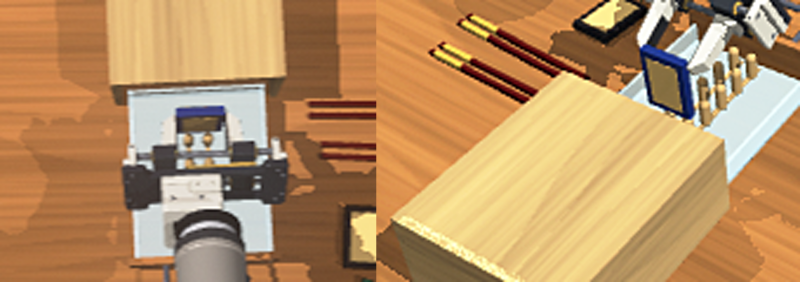

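Call:
apply_moves(delta_pos=[[0,0,0],[0,0,0],[0,0,0]], dr=[[0,0,0],[0,0,0],[0,0,0]], jaw=[0,0,0])

```text
time: 12.48
tool_pos: [0.6871, -0.0719, 0.1273]
tool_rot: [3.14, -1.048, 0.033]
contact_force: [0.6, -0.0, -1.6]
opening: 0.0582
grip_force: 25.0
```

Run:
```python
from hold import *
import cv2
o=telemetry.observe(); print(o["tool_pos"],o["tool_rot"])
ov=[]
for n,(y0,y1,x0,x1) in dict(top=(130,190,255,335),scene=(195,270,195,295)).items():
    c,im=shot(n); k=5; b=cv2.resize(im[y0:y1,x0:x1],None,fx=k,fy=k,interpolation=cv2.INTER_CUBIC)
    def dot(P,col):
        for p in proj(c,P): cv2.circle(b,tuple(int(v) for v in (p-[x0-.5,y0-.5])*k),3,col,-1)
    dot(corners(o,.026,.0127,.52)[0],(255,0,0))
    pk=[slot(5)+Xc*(.0165-.033*j)+Yc*s+Z*.044 for j in range(3) for s in(-.013,.013)]
    dot(pk,(0,255,0)); dot([slot(5)+Z*.044],(255,0,255))
    ov.append(b)
h=375; w=[cv2.copyMakeBorder(b,0,h-b.shape[0],0,0,cv2.BORDER_CONSTANT) for b in ov]
x=np.hstack(w); print(x.shape); cv2.imwrite("pics/c5.png",cv2.resize(x,(800,int(375*800/x.shape[1])))[:,:,::-1])
```

```text
[ 0.68712217 -0.07186667  0.12730306] [ 3.13980635 -1.04775716  0.03285891]
(375, 900, 3)
```

View pics/c5.png

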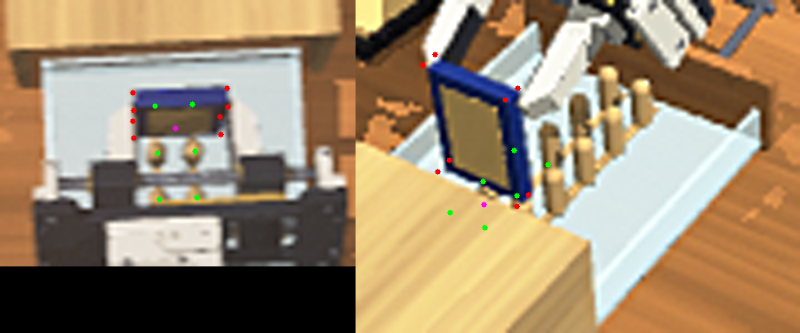

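Call:
apply_moves(delta_pos=[[0.004,0.001,-0.02],[0.004,0.001,-0.04],[0.004,0.001,-0.06],[0.004,0.001,-0.08],[0.004,0.001,-0.1],[0.004,0.001,-0.118],[0.004,0.001,-0.118],[0.004,0.001,-0.118]], dr=[[0,0,0],[0,0,0],[0,0,0],[0,0,0],[0,0,0],[0,0,0],[0,0,0],[0,0,0]], jaw=[0,0,0,0,0,0,0,0])

```text
time: 13.25
tool_pos: [0.6881, -0.0714, 0.0777]
tool_rot: [-3.141, -1.044, 0.03]
contact_force: [0.0, 0.2, -1.0]
opening: 0.0582
grip_force: 25.0
```

Call:
apply_moves(delta_pos=[[0,0,-0.005],[0,0,-0.01],[0,0,-0.01]], dr=[[0,0,0],[0,0,0],[0,0,0]], jaw=[0,0,0])

```text
time: 13.5
tool_pos: [0.6888, -0.0715, 0.0755]
tool_rot: [3.14, -1.048, 0.032]
contact_force: [-0.9, -0.4, 0.3]
opening: 0.0584
grip_force: 25.0
```

Call:
apply_moves(delta_pos=[[0,0,-0.005],[0,0,-0.005],[0,0,-0.005]], dr=[[0,0,0],[0,0,0],[0,0,0]], jaw=[0,0,0])

```text
time: 13.75
tool_pos: [0.6898, -0.0714, 0.0753]
tool_rot: [3.139, -1.052, 0.035]
contact_force: [-0.7, 1.2, 6.9]
opening: 0.0587
grip_force: 25.0
```

Call:
apply_moves(delta_pos=[[0,0,0],[0,0,0],[0,0,0],[0,0,0],[0,0,0],[0,0,0]], dr=[[0,0,0],[0,0,0],[0,0,0],[0,0,0],[0,0,0],[0,0,0]], jaw=[1,1,1,1,1,1])

```text
time: 14.25
tool_pos: [0.6882, -0.0715, 0.0725]
tool_rot: [3.141, -1.045, 0.031]
contact_force: [-0.1, 1.1, -1.3]
opening: 0.0906
grip_force: 0.0
```

Call:
apply_moves(delta_pos=[[-0.05,-0.002,0.03],[-0.1,-0.003,0.06],[-0.15,-0.005,0.1],[-0.2,-0.006,0.18],[-0.25,-0.007,0.26],[-0.3,-0.008,0.34],[-0.3,-0.008,0.4],[-0.3,-0.008,0.4]], dr=[[0,0,0],[0,0,0],[0,0,0],[0,0,0],[0,0,0],[0,0,0],[0,0,0],[0,0,0]], jaw=[1,1,1,1,1,1,1,1])

```text
time: 14.92
tool_pos: [0.5689, -0.0754, 0.2385]
tool_rot: [3.133, -1.054, 0.038]
contact_force: [1.2, -0.0, 1.2]
opening: 0.0917
grip_force: 0.0
```

```bash
cat >> go.py <<'E'
def pre(c,psi,h=.1):
    C=Chain(); print(C.x,C.q.round(2)); x,r=grasp(c,psi,TH,1); C.to(x+Z*h,r,name="pre")
E
python3 - <<'E'
from go import *
see()
pre([.5506,-.2939],-.092)
import cv2
c,im=shot("top"); cv2.imwrite("pics/c6.png",cv2.resize(im[105:225,210:370],(533,400),interpolation=cv2.INTER_CUBIC)[:,:,::-1])
E
```

```text
[550.596, -293.637, -0.089] (63, 38, array([49, 39, 36]))
[476.202, 444.837, 0.3] (64, 41, array([173,  59,  47]))
[412.962, 310.165, 0.598] (64, 41, array([173, 108,  38]))
[ 0.56883813 -0.07522404  0.23620254] [-0.53  0.19  2.28  2.1   0.56 -0.91]
pre pos [0.228, 0.122, 0.074] dr [0.282, -0.078, 0.638] rows 4
pre pos [0.046, 0.061, -0.081] dr [0.162, 0.439, 0.576] rows 4
pre pos [-0.068, -0.109, -0.171] dr [-0.148, 0.821, 0.289] rows 5
pre pos [-0.103, -0.281, -0.138] dr [-0.538, 0.941, -0.123] rows 5
pre pos [-0.094, -0.345, -0.007] dr [-0.915, 0.803, -0.507] rows 6
```

View pics/c6.png

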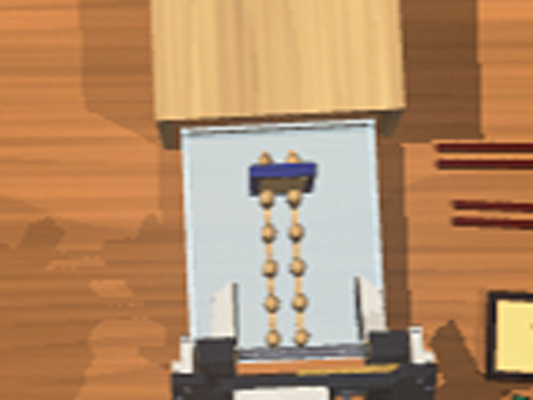

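```bash
cat >> go.py <<'E'
def pre(c,psi,ym):
    C=Chain(); x,r=grasp(c,psi,TH,1)
    C.to(np.array([.52,ym,.29]),C.r,False,"back"); C.to(x+Z*.2,r,True,"pre")
    C.to(x+Z*.06,r,False,"d1");
E
python3 - <<'E'
from go import *
pre([.5506,-.2937],-.092,-.15)
E
```

```text
back pos [-0.121, -0.188, 0.14] dr [0.0, 0.0, 0.0] rows 4
pre pos [0.163, 0.076, 0.025] dr [0.229, 0.192, 0.625] rows 4
pre pos [0.039, 0.008, -0.077] dr [0.104, 0.56, 0.446] rows 4
pre pos [-0.025, -0.102, -0.107] dr [-0.144, 0.776, 0.158] rows 4
pre pos [-0.032, -0.179, -0.063] dr [-0.432, 0.802, -0.163] rows 5
pre pos [-0.014, -0.167, 0.014] dr [-0.692, 0.669, -0.444] rows 5
d1 pos [0.0, 0.0, -0.35] dr [0.0, 0.0, 0.0] rows 4
```

Call:
apply_moves(delta_pos=[[-0.121,-0.188,0.14],[-0.121,-0.188,0.14],[-0.121,-0.188,0.14],[-0.121,-0.188,0.14]], dr=[[0,0,0],[0,0,0],[0,0,0],[0,0,0]], jaw=[1,1,1,1])

```text
time: 15.35
tool_pos: [0.5187, -0.1552, 0.2897]
tool_rot: [3.135, -1.045, 0.032]
contact_force: [1.4, -1.6, 1.2]
opening: 0.092
grip_force: 0.0
```

Call:
apply_moves(delta_pos=[[0.163,0.076,0.025],[0.163,0.076,0.025],[0.163,0.076,0.025],[0.163,0.076,0.025]], dr=[[0.229,0.192,0.625],[0.229,0.192,0.625],[0.229,0.192,0.625],[0.229,0.192,0.625]], jaw=[1,1,1,1])

```text
time: 15.68
tool_pos: [0.5874, -0.1207, 0.2975]
tool_rot: [-2.91, -0.961, 0.152]
contact_force: [-0.0, -0.4, -0.8]
opening: 0.0914
grip_force: 0.0
```

Call:
apply_moves(delta_pos=[[0.039,0.008,-0.077],[0.039,0.008,-0.077],[0.039,0.008,-0.077],[0.039,0.008,-0.077],[0.039,0.008,-0.077]], dr=[[0.104,0.56,0.446],[0.104,0.56,0.446],[0.104,0.56,0.446],[0.104,0.56,0.446],[0.104,0.56,0.446]], jaw=[1,1,1,1,1])

```text
time: 16.1
tool_pos: [0.6015, -0.1151, 0.2665]
tool_rot: [-2.753, -0.7, 0.257]
contact_force: [0.4, 1.3, -0.6]
opening: 0.0918
grip_force: 0.0
```

Call:
apply_moves(delta_pos=[[-0.025,-0.102,-0.107],[-0.025,-0.102,-0.107],[-0.025,-0.102,-0.107],[-0.025,-0.102,-0.107],[-0.025,-0.102,-0.107]], dr=[[-0.144,0.776,0.158],[-0.144,0.776,0.158],[-0.144,0.776,0.158],[-0.144,0.776,0.158],[-0.144,0.776,0.158]], jaw=[1,1,1,1,1])

```text
time: 16.52
tool_pos: [0.5914, -0.1548, 0.2245]
tool_rot: [-2.707, -0.309, 0.318]
contact_force: [-0.0, -0.3, -0.1]
opening: 0.0919
grip_force: 0.0
```

Call:
apply_moves(delta_pos=[[-0.032,-0.179,-0.063],[-0.032,-0.179,-0.063],[-0.032,-0.179,-0.063],[-0.032,-0.179,-0.063],[-0.032,-0.179,-0.063]], dr=[[-0.432,0.802,-0.163],[-0.432,0.802,-0.163],[-0.432,0.802,-0.163],[-0.432,0.802,-0.163],[-0.432,0.802,-0.163]], jaw=[1,1,1,1,1])

```text
time: 16.93
tool_pos: [0.5785, -0.2259, 0.1988]
tool_rot: [-2.802, 0.139, 0.246]
contact_force: [0.2, 0.3, 0.2]
opening: 0.0918
grip_force: 0.0
```

Call:
apply_moves(delta_pos=[[-0.014,-0.167,0.014],[-0.014,-0.167,0.014],[-0.014,-0.167,0.014],[-0.014,-0.167,0.014],[-0.014,-0.167,0.014],[-0.014,-0.167,0.014]], dr=[[-0.692,0.669,-0.444],[-0.692,0.669,-0.444],[-0.692,0.669,-0.444],[-0.692,0.669,-0.444],[-0.692,0.669,-0.444],[-0.692,0.669,-0.444]], jaw=[1,1,1,1,1,1])

```text
time: 17.43
tool_pos: [0.5723, -0.2939, 0.2039]
tool_rot: [-3.134, 0.502, -0.085]
contact_force: [1.2, 0.1, -0.3]
opening: 0.0916
grip_force: 0.0
```

Call:
apply_moves(delta_pos=[[0,0,-0.35],[0,0,-0.35],[0,0,-0.35],[0,0,-0.35],[0,0,-0.35],[0,0,-0.35]], dr=[[0,0,0],[0,0,0],[0,0,0],[0,0,0],[0,0,0],[0,0,0]], jaw=[1,1,1,1,1,1])

```text
time: 17.93
tool_pos: [0.5715, -0.2957, 0.0659]
tool_rot: [-3.137, 0.502, -0.092]
contact_force: [-0.2, 0.3, 0.1]
opening: 0.0915
grip_force: 0.0
```

```bash
cat >> go.py <<'E'
def down(c,psi):
    C=Chain(); print(C.x.round(4),telemetry.observe()["tool_rot"].round(3)); x,r=grasp(c,psi,TH,1); C.to(x,r,False,"down")
E
python3 - <<'E'
from go import *
c,im=shot("wrist"); print([p[:5] for p in plates(c,im)]); down([.5506,-.2937],-.092)
E
```

```text
[]
[ 0.5725 -0.2962  0.0675] [-3.14   0.499 -0.093]
down pos [0.0, 0.001, -0.151] dr [-0.003, 0.003, 0.004] rows 3
```

Call:
apply_moves(delta_pos=[[0,0.001,-0.08],[0,0.001,-0.14],[0,0.001,-0.151],[0,0.001,-0.151],[0,0.001,-0.151]], dr=[[0,0,0],[0,0,0],[0,0,0],[0,0,0],[0,0,0]], jaw=[1,1,1,1,1])

```text
time: 18.4
tool_pos: [0.5734, -0.2957, 0.0077]
tool_rot: [3.141, 0.499, -0.094]
contact_force: [0.7, -0.5, -0.2]
opening: 0.0918
grip_force: 0.0
```

Call:
apply_moves(delta_pos=[[0,0,0],[0,0,0],[0,0,0],[0,0,0],[0,0,0],[0,0,0],[0,0,0],[0,0,0]], dr=[[0,0,0],[0,0,0],[0,0,0],[0,0,0],[0,0,0],[0,0,0],[0,0,0],[0,0,0]], jaw=[0,0,0,0,0,0,0,0], force=25)

```text
time: 19.07
tool_pos: [0.5724, -0.295, 0.0054]
tool_rot: [-3.142, 0.502, -0.094]
contact_force: [-0.4, 0.4, 1.9]
opening: 0.0593
grip_force: 24.9
```

Call:
apply_moves(delta_pos=[[0,0,0.08],[0,0,0.16],[0,0,0.24],[0,0,0.32],[0,0,0.375],[0,0,0.375],[0,0,0.375]], dr=[[0,0,0],[0,0,0],[0,0,0],[0,0,0],[0,0,0],[0,0,0],[0,0,0]], jaw=[0,0,0,0,0,0,0])

```text
time: 19.65
tool_pos: [0.5728, -0.2953, 0.1558]
tool_rot: [3.14, 0.5, -0.095]
contact_force: [0.4, 1.4, -2.2]
opening: 0.0598
grip_force: 24.9
```

Run:
```python
from hold import *
o=telemetry.observe(); print(o["tool_pos"],o["tool_rot"])
c,im=shot("wrist"); 
import cv2
b=im.copy()
p=proj(cam("wrist"),corners(o,.0245,.0095,.5)[0])
for q in p: cv2.circle(b,tuple(int(v) for v in q.round()),2,(255,0,255),-1)
print(p.round(0).tolist())
b=cv2.resize(b[200:360,180:380],(750,600),interpolation=cv2.INTER_CUBIC); cv2.imwrite("pics/c7.png",b[:,:,::-1])
```

```text
[ 0.57283926 -0.29529389  0.15584489] [ 3.14043912  0.49987218 -0.0946928 ]
[[350.0, 257.0], [346.0, 236.0], [205.0, 257.0], [209.0, 236.0], [330.0, 353.0], [329.0, 333.0], [225.0, 353.0], [227.0, 333.0]]
```

View pics/c7.png

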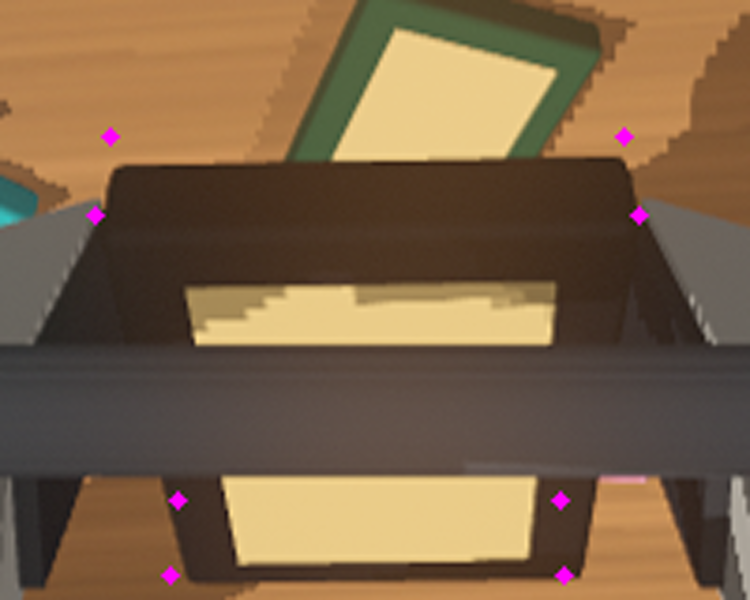

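Run:
```python
from hold import *
o=telemetry.observe(); c=cam("wrist")
print(fitheld(o,{0:(349.6,262),2:(207.5,262),1:(347.5,243),3:(208.8,243),4:(335,354.7),6:(230.7,354.7)},c,(.0245,.0075,.5)))
C=Chain(); carry2(C,4,.5,.0225,.0075)
```

```text
(array([26.79332325,  7.2209176 ,  0.51295833, -1.26094387]), np.float64(1.852157810791738))
mid pos [0.135, 0.377, 0.013] dr [0.824, -0.791, 0.604] rows 6
mid pos [0.107, 0.357, 0.141] dr [0.576, -0.885, 0.269] rows 5
mid pos [0.061, 0.221, 0.198] dr [0.315, -0.814, -0.116] rows 5
mid pos [-0.014, 0.046, 0.142] dr [0.07, -0.548, -0.436] rows 4
mid pos [-0.133, -0.082, -0.007] dr [-0.105, -0.141, -0.584] rows 4
mid pos [-0.286, -0.107, -0.172] dr [-0.158, 0.289, -0.524] rows 4
above pos [0.353, -0.255, -0.269] dr [0.0, 0.0, -0.0] rows 6
in pos [0.0, 0.0, -0.24] dr [0.0, 0.0, -0.0] rows 5
```

```bash
cat >> go.py <<'E'
def carry3(i,th,s,zt,ym,up=.06):
    C=Chain(); x,r=place2(i,th,s,zt,.06)
    C.to(C.x+Z*up,C.r,False,"up"); C.to(np.array([.52,ym,.29]),r,True,"mid"); C.to(x,r,False,"above")
E
python3 - <<'E'
from go import *
carry3(4,.505,.0233,.0065,-.1)
E
```

```text
up pos [0.0, 0.0, 0.15] dr [0.0, 0.0, 0.0] rows 3
mid pos [0.039, 0.217, -0.015] dr [0.732, -0.717, 0.514] rows 6
mid pos [0.049, 0.226, 0.075] dr [0.469, -0.846, 0.187] rows 5
mid pos [0.029, 0.131, 0.12] dr [0.173, -0.797, -0.181] rows 4
mid pos [-0.051, -0.005, 0.07] dr [-0.082, -0.535, -0.496] rows 4
mid pos [-0.196, -0.082, -0.06] dr [-0.209, -0.112, -0.662] rows 4
above pos [0.356, 0.07, -0.392] dr [0.0, -0.001, 0.0] rows 6
```

Call:
apply_moves(delta_pos=[[0,0,0.15],[0,0,0.15],[0,0,0.15]], dr=[[0,0,0],[0,0,0],[0,0,0]], jaw=[0,0,0])

```text
time: 19.95
tool_pos: [0.573, -0.2955, 0.2176]
tool_rot: [3.139, 0.499, -0.095]
contact_force: [1.3, 0.0, -0.4]
opening: 0.0598
grip_force: 24.9
```

Call:
apply_moves(delta_pos=[[0.039,0.217,-0.015],[0.039,0.217,-0.015],[0.039,0.217,-0.015],[0.039,0.217,-0.015],[0.039,0.217,-0.015],[0.039,0.217,-0.015]], dr=[[0.732,-0.717,0.514],[0.732,-0.717,0.514],[0.732,-0.717,0.514],[0.732,-0.717,0.514],[0.732,-0.717,0.514],[0.732,-0.717,0.514]], jaw=[0,0,0,0,0,0])

```text
time: 20.45
tool_pos: [0.5861, -0.2092, 0.2067]
tool_rot: [-2.792, 0.111, 0.274]
contact_force: [-1.0, -0.2, -1.9]
opening: 0.0597
grip_force: 24.9
```

Call:
apply_moves(delta_pos=[[0.049,0.226,0.075],[0.049,0.226,0.075],[0.049,0.226,0.075],[0.049,0.226,0.075],[0.049,0.226,0.075]], dr=[[0.469,-0.846,0.187],[0.469,-0.846,0.187],[0.469,-0.846,0.187],[0.469,-0.846,0.187],[0.469,-0.846,0.187]], jaw=[0,0,0,0,0])

```text
time: 20.87
tool_pos: [0.6052, -0.1175, 0.2364]
tool_rot: [-2.7, -0.363, 0.356]
contact_force: [-0.1, -0.9, -1.6]
opening: 0.0598
grip_force: 24.9
```

Call:
apply_moves(delta_pos=[[0.029,0.131,0.12],[0.029,0.131,0.12],[0.029,0.131,0.12],[0.029,0.131,0.12],[0.029,0.131,0.12]], dr=[[0.173,-0.797,-0.181],[0.173,-0.797,-0.181],[0.173,-0.797,-0.181],[0.173,-0.797,-0.181],[0.173,-0.797,-0.181]], jaw=[0,0,0,0,0])

```text
time: 21.28
tool_pos: [0.6175, -0.0646, 0.2846]
tool_rot: [-2.753, -0.765, 0.291]
contact_force: [-0.5, -0.0, -1.1]
opening: 0.0599
grip_force: 24.9
```

Call:
apply_moves(delta_pos=[[-0.051,-0.005,0.07],[-0.051,-0.005,0.07],[-0.051,-0.005,0.07],[-0.051,-0.005,0.07],[-0.051,-0.005,0.07]], dr=[[-0.082,-0.535,-0.496],[-0.082,-0.535,-0.496],[-0.082,-0.535,-0.496],[-0.082,-0.535,-0.496],[-0.082,-0.535,-0.496]], jaw=[0,0,0,0,0])

```text
time: 21.7
tool_pos: [0.5987, -0.0663, 0.3144]
tool_rot: [-2.916, -1.017, 0.174]
contact_force: [-0.4, -0.1, -1.2]
opening: 0.0596
grip_force: 24.9
```

Call:
apply_moves(delta_pos=[[-0.196,-0.082,-0.06],[-0.196,-0.082,-0.06],[-0.196,-0.082,-0.06],[-0.196,-0.082,-0.06],[-0.196,-0.082,-0.06],[-0.196,-0.082,-0.06]], dr=[[-0.209,-0.112,-0.662],[-0.209,-0.112,-0.662],[-0.209,-0.112,-0.662],[-0.209,-0.112,-0.662],[-0.209,-0.112,-0.662],[-0.209,-0.112,-0.662]], jaw=[0,0,0,0,0,0])

```text
time: 22.2
tool_pos: [0.5233, -0.1007, 0.2938]
tool_rot: [3.138, -1.07, 0.042]
contact_force: [0.4, -0.4, -1.0]
opening: 0.0595
grip_force: 24.9
```

Call:
apply_moves(delta_pos=[[0.356,0.07,-0.392],[0.356,0.07,-0.392],[0.356,0.07,-0.392],[0.356,0.07,-0.392],[0.356,0.07,-0.392],[0.356,0.07,-0.392],[0.356,0.07,-0.392],[0.356,0.07,-0.392]], dr=[[0,-0.001,0],[0,-0.001,0],[0,-0.001,0],[0,-0.001,0],[0,-0.001,0],[0,-0.001,0],[0,-0.001,0],[0,-0.001,0]], jaw=[0,0,0,0,0,0,0,0])

```text
time: 22.87
tool_pos: [0.6651, -0.0714, 0.1335]
tool_rot: [-3.139, -1.068, 0.035]
contact_force: [-0.5, 0.7, -0.6]
opening: 0.0598
grip_force: 24.9
```

```bash
cat >> hold.py <<'E'
import cv2
def check(i,th,s,zt,name):
    """settled pose -> move to insert; overlay predicted plate corners & pegs"""
    o=telemetry.observe(); x,r=place2(i,th,s,zt,.004); C=Chain(); print(o["tool_pos"].round(4),o["tool_rot"].round(3)); C.to(x,r,False,"in",1.5)
    ov=[]
    for n,(y0,y1,x0,x1) in dict(top=(130,205,255,345),scene=(185,260,205,295)).items():
        c,im=shot(n); k=5; b=cv2.resize(im[y0:y1,x0:x1],None,fx=k,fy=k,interpolation=cv2.INTER_CUBIC)
        def dot(P,col):
            for p in proj(c,P): cv2.circle(b,tuple(int(v) for v in (p-[x0-.5,y0-.5])*k),3,col,-1)
        dot(corners(o,s,zt,th)[0],(255,0,0))
        dot([slot(5)+Xc*(.0165-.033*j)+Yc*q+Z*.044 for j in range(6) for q in(-.013,.013)],(0,255,0))
        ov.append(b)
    x=np.hstack(ov); cv2.imwrite(f"pics/{name}.png",cv2.resize(x,(800,int(x.shape[0]*800/x.shape[1])))[:,:,::-1])
E
python3 - <<'E'
from hold import *
check(4,.505,.0233,.0065,"c8")
E
```

```text
[ 0.6651 -0.0714  0.1335] [-3.139 -1.068  0.035]
in pos [-0.006, -0.001, -0.141] dr [-0.003, 0.005, -0.006] rows 3
```

View pics/c8.png

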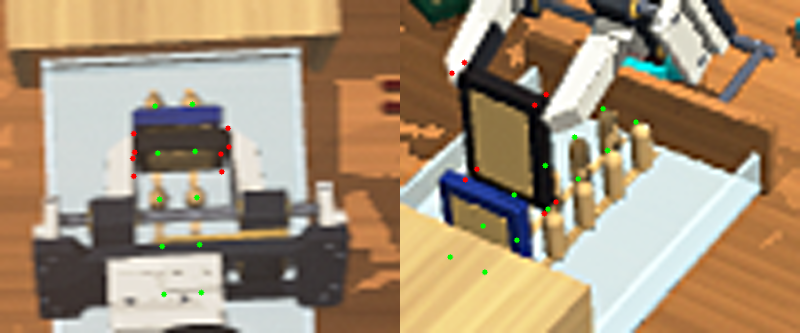

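Call:
apply_moves(delta_pos=[[0,0,0],[0,0,0],[0,0,-0.03],[0,0,-0.03],[0,0,-0.03]], dr=[[0,0,0],[0,0,0],[0,0,0],[0,0,0],[0,0,0]], jaw=[0,0,0,0,0])

```text
time: 23.38
tool_pos: [0.6626, -0.0725, 0.123]
tool_rot: [-3.141, -1.067, 0.033]
contact_force: [-0.2, -0.4, -1.0]
opening: 0.0597
grip_force: 24.9
```

```bash
cat >> hold.py <<'E'
def ins(i,th,s,zt):
    o=telemetry.observe(); x,r=place2(i,th,s,zt,.004); C=Chain(); print(o["tool_pos"].round(4),o["tool_rot"].round(3),"target",x.round(4)); C.to(x,r,False,"in",1.5)
E
python3 - <<'E'
from hold import *
ins(4,.505,.0233,.0065)
E
```

```text
[ 0.6626 -0.0725  0.123 ] [-3.141 -1.067  0.033] target [ 0.6625 -0.0719  0.0773]
in pos [-0.0, 0.002, -0.114] dr [-0.0, 0.003, 0.002] rows 3
```

Call:
apply_moves(delta_pos=[[0,0.001,-0.02],[0,0.001,-0.04],[0,0.001,-0.06],[0,0.001,-0.08],[0,0.001,-0.1],[0,0.001,-0.114],[0,0.001,-0.114],[0,0.001,-0.114]], dr=[[0,0,0],[0,0,0],[0,0,0],[0,0,0],[0,0,0],[0,0,0],[0,0,0],[0,0,0]], jaw=[0,0,0,0,0,0,0,0])

```text
time: 24.05
tool_pos: [0.6626, -0.0718, 0.0759]
tool_rot: [-3.141, -1.066, 0.033]
contact_force: [0.6, -0.1, -0.6]
opening: 0.0596
grip_force: 24.9
```

Call:
apply_moves(delta_pos=[[0,0,-0.004],[0,0,-0.008],[0,0,-0.008],[0,0,-0.008]], dr=[[0,0,0],[0,0,0],[0,0,0],[0,0,0]], jaw=[0,0,0,0])

```text
time: 24.38
tool_pos: [0.6633, -0.0719, 0.0748]
tool_rot: [3.14, -1.069, 0.035]
contact_force: [-1.4, 0.3, 4.9]
opening: 0.0595
grip_force: 24.8
```

Call:
apply_moves(delta_pos=[[0,0,0],[0,0,0],[0,0,0],[0,0,0],[0,0,0],[0,0,0]], dr=[[0,0,0],[0,0,0],[0,0,0],[0,0,0],[0,0,0],[0,0,0]], jaw=[1,1,1,1,1,1])

```text
time: 24.88
tool_pos: [0.6626, -0.0718, 0.0733]
tool_rot: [3.142, -1.066, 0.033]
contact_force: [-0.8, -0.7, 1.3]
opening: 0.0909
grip_force: 0.0
```

Call:
apply_moves(delta_pos=[[-0.05,-0.002,0.03],[-0.1,-0.003,0.06],[-0.15,-0.005,0.1],[-0.2,-0.006,0.18],[-0.25,0.05,0.26],[-0.3,0.1,0.34],[-0.35,0.2,0.45],[-0.35,0.3,0.53]], dr=[[0,0,0],[0,0,0],[0,0,0],[0,0,0],[0,0,0],[0,0,0],[0,0,0],[0,0,0]], jaw=[1,1,1,1,1,1,1,1])

```text
time: 25.55
tool_pos: [0.524, 0.0234, 0.2648]
tool_rot: [-3.141, -1.066, 0.029]
contact_force: [1.8, -1.3, -1.4]
opening: 0.0921
grip_force: 0.0
```

```bash
cat >> go.py <<'E'
def blobs():
    """standing plates: centroid of each coloured top edge, z=.092, from top view"""
    import cv2
    from h import unproj
    c,im=shot("top"); h=cv2.cvtColor(im,cv2.COLOR_RGB2HSV)[100:240,230:330]
    for n,lo,hi in(("blue",(110,90,40),(130,255,255)),("dark",(0,0,0),(180,160,60)),("red",(0,150,80),(5,255,255)),("red2",(174,150,60),(180,255,255)),("amber",(12,180,120),(20,255,255)),("green",(45,60,20),(85,255,140))):
        m=cv2.inRange(h,lo,hi); k,l,st,ce=cv2.connectedComponentsWithStats(m)
        for j in range(1,k):
            if st[j,4]>25: b=st[j]; print(n,st[j,4],unproj(c,[[b[0]+230,b[1]+100],[b[0]+b[2]+230,b[1]+b[3]+100]],.092)[:,:2].round(3).tolist())
E
python3 - <<'E'
from go import *
see(); blobs()
pre([.476,.445],.295,.15)
E
```

```text
[475.913, 445.055, 0.29] (65, 41, array([168,  59,  44]))
[413.248, 309.907, 0.571] (63, 39, array([179, 110,  35]))
blue 68 [[0.7, -0.043], [0.687, -0.099]]
dark 44 [[0.466, 0.121], [0.445, 0.059]]
dark 55 [[0.465, -0.032], [0.444, -0.078]]
back pos [-0.007, 0.151, 0.025] dr [0.0, -0.0, 0.0] rows 5
back pos [-0.008, 0.152, 0.026] dr [-0.0, 0.0, 0.0] rows 5
pre pos [0.203, 0.112, 0.224] dr [0.18, -0.492, 0.083] rows 4
pre pos [0.13, 0.182, 0.227] dr [0.267, -0.452, 0.278] rows 4
pre pos [0.038, 0.23, 0.191] dr [0.28, -0.336, 0.474] rows 4
pre pos [-0.05, 0.243, 0.122] dr [0.203, -0.174, 0.632] rows 4
pre pos [-0.118, 0.22, 0.03] dr [0.043, 0.003, 0.72] rows 4
pre pos [-0.15, 0.166, -0.068] dr [-0.177, 0.158, 0.715] rows 4
pre pos [-0.143, 0.09, -0.149] dr [-0.417, 0.262, 0.616] rows 4
pre pos [-0.101, 0.008, -0.201] dr [-0.642, 0.298, 0.434] rows 4
pre pos [-0.04, -0.068, -0.214] dr [-0.817, 0.26, 0.201] rows 5
pre pos [0.022, -0.122, -0.185] dr [-0.925, 0.156, -0.051] rows 5
pre pos [0.067, -0.153, -0.128] dr [-0.961, 0.003, -0.286] rows 5
pre pos [0.085, -0.155, -0.057] dr [-0.939, -0.178, -0.477] rows 5
d1 pos [-0.0, 0.0, -0.35] dr [-0.0, -0.0, 0.0] rows 4
```

Run:
```python
from go import *
C=Chain(); print(C.q.round(2)); x,r=grasp([.476,.445],.295,TH,1); r0=C.r
for y in(.03,.15,-.1):
    q=ik(np.array([.52,y,.29]),r0,C.q); print(y,q[0].round(2),q[1:])
    print(ik(x+Z*.2,r,q[0])[0].round(2),ik(x+Z*.2,r,np.array([.56,1.02,.57,.14,2.03,1.87])))
```

```text
[-0.24  0.02  2.37  2.44  0.39 -1.05]
0.03 [-0.24 -0.05  2.35  2.27  0.33 -0.87] (np.float64(2.6766507790745725e-13), np.float64(0.04999266820863385))
[0.56 1.   0.48 0.15 2.15 1.89] (array([0.5625724 , 1.00009099, 0.4753773 , 0.15162095, 2.1457522 ,
       1.88979253]), np.float64(2.5070176049184495e-08), np.float64(0.4353772982103643))
0.15 [ 0.24  0.03  2.27  3.82  0.29 -2.13] (np.float64(6.835990357703256e-12), np.float64(0.009227108549620888))
[0.56 1.   0.48 0.15 2.15 1.89] (array([0.5625724 , 1.00009099, 0.4753773 , 0.15162095, 2.1457522 ,
       1.88979253]), np.float64(2.5070176049184495e-08), np.float64(0.4353772982103643))
-0.1 [-0.73  0.    2.3   1.69  0.66 -0.58] (np.float64(5.164700352369266e-13), np.float64(0.38196474584047535))
[0.56 1.   0.48 0.15 2.15 1.89] (array([0.5625724 , 1.00009099, 0.4753773 , 0.15162095, 2.1457522 ,
       1.88979253]), np.float64(2.5070176049184495e-08), np.float64(0.4353772982103643))
```

```bash
cat >> go.py <<'E'
def pre(c,psi):
    C=Chain(); x,r=grasp(c,psi,TH,1); C.to(x+Z*.2,r,True,"pre"); C.to(x+Z*.06,r,False,"d1")
E
python3 -c "
from go import *
pre([.476,.445],.293)"
```

```text
pre pos [0.236, 0.283, 0.205] dr [0.384, -0.33, 0.551] rows 5
pre pos [0.074, 0.329, 0.121] dr [0.351, -0.004, 0.685] rows 5
pre pos [-0.056, 0.29, 0.018] dr [0.148, 0.295, 0.713] rows 4
pre pos [-0.124, 0.192, -0.076] dr [-0.162, 0.485, 0.62] rows 4
pre pos [-0.12, 0.078, -0.133] dr [-0.49, 0.521, 0.423] rows 4
pre pos [-0.073, -0.01, -0.141] dr [-0.758, 0.407, 0.165] rows 5
pre pos [-0.018, -0.054, -0.106] dr [-0.914, 0.183, -0.105] rows 5
pre pos [0.009, -0.052, -0.045] dr [-0.948, -0.089, -0.342] rows 5
d1 pos [-0.0, 0.0, -0.35] dr [-0.0, 0.0, -0.0] rows 4
```

Call:
apply_moves(delta_pos=[[0.236,0.283,0.205],[0.236,0.283,0.205],[0.236,0.283,0.205],[0.236,0.283,0.205],[0.236,0.283,0.205],[0.236,0.283,0.205]], dr=[[0.384,-0.33,0.551],[0.384,-0.33,0.551],[0.384,-0.33,0.551],[0.384,-0.33,0.551],[0.384,-0.33,0.551],[0.384,-0.33,0.551]], jaw=[1,1,1,1,1,1])

```text
time: 26.15
tool_pos: [0.6214, 0.1377, 0.3455]
tool_rot: [-2.655, -1.226, -0.134]
contact_force: [0.1, 0.4, 0.3]
opening: 0.0919
grip_force: 0.0
```

Call:
apply_moves(delta_pos=[[0.074,0.329,0.121],[0.074,0.329,0.121],[0.074,0.329,0.121],[0.074,0.329,0.121],[0.074,0.329,0.121]], dr=[[0.351,-0.004,0.685],[0.351,-0.004,0.685],[0.351,-0.004,0.685],[0.351,-0.004,0.685],[0.351,-0.004,0.685]], jaw=[1,1,1,1,1])

```text
time: 26.57
tool_pos: [0.6508, 0.269, 0.3933]
tool_rot: [-2.164, -1.191, -0.251]
contact_force: [0.0, -0.0, -0.6]
opening: 0.0918
grip_force: 0.0
```

Call:
apply_moves(delta_pos=[[-0.056,0.29,0.018],[-0.056,0.29,0.018],[-0.056,0.29,0.018],[-0.056,0.29,0.018],[-0.056,0.29,0.018]], dr=[[0.148,0.295,0.713],[0.148,0.295,0.713],[0.148,0.295,0.713],[0.148,0.295,0.713],[0.148,0.295,0.713]], jaw=[1,1,1,1,1])

```text
time: 26.98
tool_pos: [0.6283, 0.3836, 0.3994]
tool_rot: [-2.043, -1.035, -0.005]
contact_force: [-0.7, -0.2, 0.1]
opening: 0.0917
grip_force: 0.0
```

Call:
apply_moves(delta_pos=[[-0.124,0.192,-0.076],[-0.124,0.192,-0.076],[-0.124,0.192,-0.076],[-0.124,0.192,-0.076],[-0.124,0.192,-0.076]], dr=[[-0.162,0.485,0.62],[-0.162,0.485,0.62],[-0.162,0.485,0.62],[-0.162,0.485,0.62],[-0.162,0.485,0.62]], jaw=[1,1,1,1,1])

```text
time: 27.4
tool_pos: [0.5791, 0.4602, 0.3699]
tool_rot: [-2.102, -0.784, 0.353]
contact_force: [-0.2, -0.4, 0.7]
opening: 0.0919
grip_force: 0.0
```

Call:
apply_moves(delta_pos=[[-0.12,0.078,-0.133],[-0.12,0.078,-0.133],[-0.12,0.078,-0.133],[-0.12,0.078,-0.133],[-0.12,0.078,-0.133]], dr=[[-0.49,0.521,0.423],[-0.49,0.521,0.423],[-0.49,0.521,0.423],[-0.49,0.521,0.423],[-0.49,0.521,0.423]], jaw=[1,1,1,1,1])

```text
time: 27.82
tool_pos: [0.531, 0.4922, 0.3177]
tool_rot: [-2.214, -0.441, 0.632]
contact_force: [0.4, 0.2, -0.0]
opening: 0.0918
grip_force: 0.0
```

Call:
apply_moves(delta_pos=[[-0.073,-0.01,-0.141],[-0.073,-0.01,-0.141],[-0.073,-0.01,-0.141],[-0.073,-0.01,-0.141],[-0.073,-0.01,-0.141]], dr=[[-0.758,0.407,0.165],[-0.758,0.407,0.165],[-0.758,0.407,0.165],[-0.758,0.407,0.165],[-0.758,0.407,0.165]], jaw=[1,1,1,1,1])

```text
time: 28.23
tool_pos: [0.501, 0.4892, 0.2616]
tool_rot: [-2.378, -0.042, 0.758]
contact_force: [0.8, 1.0, 0.5]
opening: 0.0919
grip_force: 0.0
```

Call:
apply_moves(delta_pos=[[-0.018,-0.054,-0.106],[-0.018,-0.054,-0.106],[-0.018,-0.054,-0.106],[-0.018,-0.054,-0.106],[-0.018,-0.054,-0.106]], dr=[[-0.914,0.183,-0.105],[-0.914,0.183,-0.105],[-0.914,0.183,-0.105],[-0.914,0.183,-0.105],[-0.914,0.183,-0.105]], jaw=[1,1,1,1,1])

```text
time: 28.65
tool_pos: [0.493, 0.4681, 0.2187]
tool_rot: [-2.665, 0.329, 0.665]
contact_force: [0.1, 0.1, -0.2]
opening: 0.0918
grip_force: 0.0
```

Call:
apply_moves(delta_pos=[[0.009,-0.052,-0.045],[0.009,-0.052,-0.045],[0.009,-0.052,-0.045],[0.009,-0.052,-0.045],[0.009,-0.052,-0.045],[0.009,-0.052,-0.045]], dr=[[-0.948,-0.089,-0.342],[-0.948,-0.089,-0.342],[-0.948,-0.089,-0.342],[-0.948,-0.089,-0.342],[-0.948,-0.089,-0.342],[-0.948,-0.089,-0.342]], jaw=[1,1,1,1,1,1])

```text
time: 29.15
tool_pos: [0.4971, 0.4463, 0.1998]
tool_rot: [3.14, 0.511, 0.294]
contact_force: [0.3, 0.0, -0.6]
opening: 0.092
grip_force: 0.0
```

Run:
```python
from go import *
see(); down([.476,.445],.293); blobs()
```

```text
[475.795, 444.677, 0.305] (65, 41, array([168,  61,  48]))
[457.134, -350.251, -0.438] (67, 44, array([112,  85,  50]))
[412.175, 310.16, 0.58] (65, 43, array([167, 107,  41]))
[0.4975 0.4456 0.2004] [3.139 0.51  0.292]
down pos [-0.001, 0.014, -0.483] dr [0.009, -0.018, -0.0] rows 6
blue 69 [[0.7, -0.043], [0.687, -0.102]]
```

Call:
apply_moves(delta_pos=[[-0.001,0.014,-0.1],[-0.001,0.014,-0.2],[-0.001,0.014,-0.3],[-0.001,0.014,-0.38],[-0.001,0.014,-0.44],[-0.001,0.014,-0.483],[-0.001,0.014,-0.483],[-0.001,0.014,-0.483]], dr=[[0.009,-0.018,0],[0.009,-0.018,0],[0.009,-0.018,0],[0.009,-0.018,0],[0.009,-0.018,0],[0.009,-0.018,0],[0.009,-0.018,0],[0.009,-0.018,0]], jaw=[1,1,1,1,1,1,1,1])

```text
time: 29.92
tool_pos: [0.4975, 0.4505, 0.008]
tool_rot: [3.138, 0.5, 0.288]
contact_force: [0.5, -0.1, -0.1]
opening: 0.0917
grip_force: 0.0
```

Call:
apply_moves(delta_pos=[[0,0,0],[0,0,0],[0,0,0],[0,0,0],[0,0,0],[0,0,0],[0,0,0],[0,0,0]], dr=[[0,0,0],[0,0,0],[0,0,0],[0,0,0],[0,0,0],[0,0,0],[0,0,0],[0,0,0]], jaw=[0,0,0,0,0,0,0,0], force=25)

```text
time: 30.58
tool_pos: [0.4971, 0.452, 0.0082]
tool_rot: [3.135, 0.499, 0.287]
contact_force: [0.5, 0.3, 2.0]
opening: 0.0596
grip_force: 25.0
```

Call:
apply_moves(delta_pos=[[0,0,0.08],[0,0,0.16],[0,0,0.24],[0,0,0.32],[0,0,0.4],[0,0,0.475],[0,0,0.475],[0,0,0.475]], dr=[[0,0,0],[0,0,0],[0,0,0],[0,0,0],[0,0,0],[0,0,0],[0,0,0],[0,0,0]], jaw=[0,0,0,0,0,0,0,0])

```text
time: 31.25
tool_pos: [0.4976, 0.4524, 0.1997]
tool_rot: [3.136, 0.495, 0.288]
contact_force: [0.1, 1.0, -2.8]
opening: 0.0592
grip_force: 25.0
```

```bash
cat >> hold.py <<'E'
def rows(colA):
    """edge rows of held plate in wrist view along column 280 and widths (for fit)"""
    c,im=shot("wrist"); g=cv2.GaussianBlur(im,(1,3),0).astype(int); 
    print([(y,im[y,262:298].mean(0).astype(int).tolist()) for y in list(range(226,276,2))+list(range(330,362,2))])
E
python3 - <<'E'
from hold import *
o=telemetry.observe(); print(o["tool_pos"].round(4),o["tool_rot"].round(3))
rows(0)
carry3(3,.5,.025,.008,-.1,up=.02)
E
```

```text
[0.4976 0.4524 0.1997] [3.136 0.495 0.288]
[(226, [170, 117, 69]), (228, [172, 120, 70]), (230, [175, 122, 71]), (232, [174, 121, 71]), (234, [171, 118, 69]), (236, [168, 116, 68]), (238, [153, 102, 59]), (240, [84, 29, 16]), (242, [89, 31, 18]), (244, [89, 31, 19]), (246, [90, 31, 19]), (248, [89, 30, 18]), (250, [90, 30, 18]), (252, [89, 30, 18]), (254, [90, 29, 18]), (256, [101, 32, 22]), (258, [109, 34, 25]), (260, [109, 31, 21]), (262, [108, 30, 20]), (264, [108, 30, 20]), (266, [108, 30, 20]), (268, [107, 29, 20]), (270, [105, 25, 18]), (272, [134, 107, 66]), (274, [143, 117, 73]), (330, [197, 167, 107]), (332, [196, 167, 108]), (334, [196, 167, 107]), (336, [197, 167, 107]), (338, [196, 167, 108]), (340, [196, 167, 107]), (342, [197, 168, 107]), (344, [193, 159, 101]), (346, [143, 31, 21]), (348, [145, 38, 25]), (350, [139, 62, 37]), (352, [150, 104, 61]), (354, [150, 103, 61]), (356, [150, 103, 61]), (358, [152, 105, 62]), (360, [146, 100, 59])]
up pos [0.0, 0.0, 0.05] dr [0.0, 0.0, 0.0] rows 2
mid pos [0.094, -0.123, 0.049] dr [0.935, 0.004, 0.193] rows 5
mid pos [0.086, -0.128, 0.088] dr [0.829, -0.375, -0.046] rows 5
mid pos [0.095, -0.18, 0.1] dr [0.529, -0.643, -0.311] rows 5
mid pos [0.062, -0.273, 0.068] dr [0.112, -0.685, -0.554] rows 5
mid pos [-0.051, -0.347, -0.011] dr [-0.276, -0.462, -0.717] rows 5
mid pos [-0.229, -0.329, -0.113] dr [-0.473, -0.037, -0.763] rows 5
above pos [0.27, 0.067, -0.387] dr [0.0, -0.0, 0.0] rows 6
```

Run:
```python
from hold import *
o=telemetry.observe(); c=cam("wrist")
for A,B,D in((239,257,350),(239,256,351)):
    print(fitheld(o,{0:(349,A+(B-A)),2:(208,B),1:(347,A),3:(210,A),4:(333,D),6:(228,D)},c,(.0245,.008,.5)))
```

```text
(array([26.84254801,  9.50867482,  0.51629027, -1.29125004]), np.float64(1.2771197865774688))
(array([26.83731919,  9.66429232,  0.50461633, -1.29225654]), np.float64(1.4353345224223466))
```

Call:
apply_moves(delta_pos=[[0,0,0.05],[0,0,0.05]], dr=[[0,0,0],[0,0,0]], jaw=[0,0])

```text
time: 31.47
tool_pos: [0.4971, 0.4519, 0.2185]
tool_rot: [3.135, 0.5, 0.287]
contact_force: [-0.2, -0.7, -0.8]
opening: 0.0595
grip_force: 25.0
```

Call:
apply_moves(delta_pos=[[0.094,-0.123,0.049],[0.094,-0.123,0.049],[0.094,-0.123,0.049],[0.094,-0.123,0.049],[0.094,-0.123,0.049]], dr=[[0.935,0.004,0.193],[0.935,0.004,0.193],[0.935,0.004,0.193],[0.935,0.004,0.193],[0.935,0.004,0.193]], jaw=[0,0,0,0,0])

```text
time: 31.88
tool_pos: [0.5355, 0.3992, 0.2357]
tool_rot: [-2.683, 0.306, 0.566]
contact_force: [-0.0, -1.3, -1.6]
opening: 0.0593
grip_force: 25.0
```

Call:
apply_moves(delta_pos=[[0.086,-0.128,0.088],[0.086,-0.128,0.088],[0.086,-0.128,0.088],[0.086,-0.128,0.088],[0.086,-0.128,0.088]], dr=[[0.829,-0.375,-0.046],[0.829,-0.375,-0.046],[0.829,-0.375,-0.046],[0.829,-0.375,-0.046],[0.829,-0.375,-0.046]], jaw=[0,0,0,0,0])

```text
time: 32.3
tool_pos: [0.5682, 0.3495, 0.2706]
tool_rot: [-2.438, -0.076, 0.571]
contact_force: [0.1, 0.5, -2.4]
opening: 0.0596
grip_force: 25.0
```

Call:
apply_moves(delta_pos=[[0.095,-0.18,0.1],[0.095,-0.18,0.1],[0.095,-0.18,0.1],[0.095,-0.18,0.1],[0.095,-0.18,0.1]], dr=[[0.529,-0.643,-0.311],[0.529,-0.643,-0.311],[0.529,-0.643,-0.311],[0.529,-0.643,-0.311],[0.529,-0.643,-0.311]], jaw=[0,0,0,0,0])

```text
time: 32.72
tool_pos: [0.6054, 0.2792, 0.3109]
tool_rot: [-2.35, -0.482, 0.391]
contact_force: [0.0, 1.6, -0.9]
opening: 0.0594
grip_force: 25.0
```

Call:
apply_moves(delta_pos=[[0.062,-0.273,0.068],[0.062,-0.273,0.068],[0.062,-0.273,0.068],[0.062,-0.273,0.068],[0.062,-0.273,0.068]], dr=[[0.112,-0.685,-0.554],[0.112,-0.685,-0.554],[0.112,-0.685,-0.554],[0.112,-0.685,-0.554],[0.112,-0.685,-0.554]], jaw=[0,0,0,0,0])

```text
time: 33.13
tool_pos: [0.6306, 0.1713, 0.339]
tool_rot: [-2.395, -0.828, 0.14]
contact_force: [-0.1, 1.2, -2.1]
opening: 0.0593
grip_force: 25.0
```

Call:
apply_moves(delta_pos=[[-0.051,-0.347,-0.011],[-0.051,-0.347,-0.011],[-0.051,-0.347,-0.011],[-0.051,-0.347,-0.011],[-0.051,-0.347,-0.011]], dr=[[-0.276,-0.462,-0.717],[-0.276,-0.462,-0.717],[-0.276,-0.462,-0.717],[-0.276,-0.462,-0.717],[-0.276,-0.462,-0.717]], jaw=[0,0,0,0,0])

```text
time: 33.55
tool_pos: [0.6112, 0.0326, 0.3354]
tool_rot: [-2.651, -1.052, -0.011]
contact_force: [-0.6, 0.7, -1.7]
opening: 0.059
grip_force: 25.0
```

Call:
apply_moves(delta_pos=[[-0.229,-0.329,-0.113],[-0.229,-0.329,-0.113],[-0.229,-0.329,-0.113],[-0.229,-0.329,-0.113],[-0.229,-0.329,-0.113],[-0.229,-0.329,-0.113]], dr=[[-0.473,-0.037,-0.763],[-0.473,-0.037,-0.763],[-0.473,-0.037,-0.763],[-0.473,-0.037,-0.763],[-0.473,-0.037,-0.763],[-0.473,-0.037,-0.763]], jaw=[0,0,0,0,0,0])

```text
time: 34.05
tool_pos: [0.5217, -0.0991, 0.2917]
tool_rot: [-3.135, -1.072, 0.033]
contact_force: [0.7, -0.4, -0.9]
opening: 0.0591
grip_force: 25.0
```

Call:
apply_moves(delta_pos=[[0.27,0.067,-0.2],[0.27,0.067,-0.2],[0.27,0.067,-0.2],[0.27,0.067,-0.3],[0.27,0.067,-0.387],[0.27,0.067,-0.387],[0.27,0.067,-0.387],[0.27,0.067,-0.387]], dr=[[0,0,0],[0,0,0],[0,0,0],[0,0,0],[0,0,0],[0,0,0],[0,0,0],[0,0,0]], jaw=[0,0,0,0,0,0,0,0])

```text
time: 34.72
tool_pos: [0.6297, -0.072, 0.1375]
tool_rot: [-3.138, -1.074, 0.034]
contact_force: [-0.4, 0.6, -0.9]
opening: 0.0596
grip_force: 25.0
```

Call:
apply_moves(delta_pos=[[0,0,0],[0,0,0],[0,0,0]], dr=[[0,0,0],[0,0,0],[0,0,0]], jaw=[0,0,0])

```text
time: 34.97
tool_pos: [0.6287, -0.0738, 0.1395]
tool_rot: [3.137, -1.076, 0.038]
contact_force: [-0.8, -0.3, -0.8]
opening: 0.0593
grip_force: 25.0
```

Run:
```python
from hold import *
ins(3,.5,.0245,.0085)
```

```text
[ 0.6287 -0.0738  0.1395] [ 3.137 -1.076  0.038] target [ 0.6275 -0.0731  0.0785]
in pos [-0.003, 0.002, -0.153] dr [0.004, 0.011, 0.001] rows 3
```

Call:
apply_moves(delta_pos=[[-0.002,0.002,-0.03],[-0.002,0.002,-0.06],[-0.002,0.002,-0.08],[-0.002,0.002,-0.1],[-0.002,0.002,-0.12],[-0.002,0.002,-0.14],[-0.002,0.002,-0.153],[-0.002,0.002,-0.153]], dr=[[0,0.01,0],[0,0.01,0],[0,0.01,0],[0,0.01,0],[0,0.01,0],[0,0.01,0],[0,0.01,0],[0,0.01,0]], jaw=[0,0,0,0,0,0,0,0])

```text
time: 35.63
tool_pos: [0.6281, -0.0732, 0.0751]
tool_rot: [3.142, -1.069, 0.033]
contact_force: [-1.1, -1.6, 4.5]
opening: 0.0595
grip_force: 25.0
```

Call:
apply_moves(delta_pos=[[0,0,-0.004],[0,0,-0.008],[0,0,-0.01],[0,0,-0.01]], dr=[[0,0,0],[0,0,0],[0,0,0],[0,0,0]], jaw=[0,0,0,0])

```text
time: 35.97
tool_pos: [0.6299, -0.0733, 0.0748]
tool_rot: [3.138, -1.077, 0.037]
contact_force: [-1.7, 1.1, 14.1]
opening: 0.0594
grip_force: 25.0
```

Call:
apply_moves(delta_pos=[[0,0,0.008],[0,0,0.008],[0,0,0.008],[0,0,0.008],[0,0,0.008],[0,0,0.008],[0,0,0.008]], dr=[[0,0,0],[0,0,0],[0,0,0],[0,0,0],[0,0,0],[0,0,0],[0,0,0]], jaw=[0.7,1,1,1,1,1,1])

```text
time: 36.55
tool_pos: [0.6269, -0.0725, 0.0733]
tool_rot: [-3.141, -1.065, 0.033]
contact_force: [-0.3, -0.2, 1.1]
opening: 0.0916
grip_force: 0.0
```

Call:
apply_moves(delta_pos=[[-0.05,-0.002,0.03],[-0.1,-0.003,0.06],[-0.15,-0.005,0.1],[-0.2,-0.006,0.18],[-0.23,0.01,0.26],[-0.25,0.05,0.34],[-0.25,0.1,0.42],[-0.25,0.12,0.5]], dr=[[0,0,0],[0,0,0],[0,0,0],[0,0,0],[0,0,0],[0,0,0],[0,0,0],[0,0,0]], jaw=[1,1,1,1,1,1,1,1])

```text
time: 37.22
tool_pos: [0.526, -0.0241, 0.2704]
tool_rot: [-3.14, -1.066, 0.033]
contact_force: [0.3, 0.5, -0.7]
opening: 0.0921
grip_force: 0.0
```

Run:
```python
from go import *
see(); blobs(); pre([.4127,.310],.58)
```

```text
[412.913, 310.606, 0.581] (63, 41, array([173, 108,  35]))
blue 66 [[0.703, -0.043], [0.687, -0.102]]
dark 57 [[0.472, 0.077], [0.445, 0.036]]
dark 104 [[0.468, -0.049], [0.444, -0.146]]
red 69 [[0.64, -0.048], [0.624, -0.104]]
pre pos [0.139, 0.31, 0.093] dr [0.295, -0.072, 0.661] rows 4
pre pos [-0.007, 0.31, 0.016] dr [0.218, 0.232, 0.674] rows 4
pre pos [-0.11, 0.229, -0.052] dr [-0.006, 0.463, 0.597] rows 4
pre pos [-0.141, 0.111, -0.092] dr [-0.308, 0.546, 0.446] rows 4
pre pos [-0.107, 0.005, -0.091] dr [-0.601, 0.458, 0.249] rows 4
pre pos [-0.038, -0.052, -0.053] dr [-0.807, 0.225, 0.045] rows 4
pre pos [0.022, -0.048, 0.012] dr [-0.889, -0.093, -0.13] rows 5
d1 pos [-0.0, 0.0, -0.35] dr [-0.0, -0.0, -0.0] rows 4
```

Call:
apply_moves(delta_pos=[[0.139,0.31,0.093],[0.139,0.31,0.093],[0.139,0.31,0.093],[0.139,0.31,0.093],[0.139,0.31,0.093]], dr=[[0.295,-0.072,0.661],[0.295,-0.072,0.661],[0.295,-0.072,0.661],[0.295,-0.072,0.661],[0.295,-0.072,0.661]], jaw=[1,1,1,1,1])

```text
time: 37.73
tool_pos: [0.5838, 0.1001, 0.305]
tool_rot: [-2.826, -1.11, 0.09]
contact_force: [-0.9, 0.5, 0.4]
opening: 0.0917
grip_force: 0.0
```

Call:
apply_moves(delta_pos=[[-0.007,0.31,0.016],[-0.007,0.31,0.016],[-0.007,0.31,0.016],[-0.007,0.31,0.016],[-0.007,0.31,0.016]], dr=[[0.218,0.232,0.674],[0.218,0.232,0.674],[0.218,0.232,0.674],[0.218,0.232,0.674],[0.218,0.232,0.674]], jaw=[1,1,1,1,1])

```text
time: 38.15
tool_pos: [0.5799, 0.2229, 0.3103]
tool_rot: [-2.573, -1.009, 0.204]
contact_force: [0.7, -0.1, 0.6]
opening: 0.0918
grip_force: 0.0
```

Call:
apply_moves(delta_pos=[[-0.11,0.229,-0.052],[-0.11,0.229,-0.052],[-0.11,0.229,-0.052],[-0.11,0.229,-0.052],[-0.11,0.229,-0.052]], dr=[[-0.006,0.463,0.597],[-0.006,0.463,0.597],[-0.006,0.463,0.597],[-0.006,0.463,0.597],[-0.006,0.463,0.597]], jaw=[1,1,1,1,1])

```text
time: 38.57
tool_pos: [0.5364, 0.3137, 0.2901]
tool_rot: [-2.465, -0.79, 0.416]
contact_force: [-0.6, -0.8, 0.8]
opening: 0.0914
grip_force: 0.0
```

Call:
apply_moves(delta_pos=[[-0.141,0.111,-0.092],[-0.141,0.111,-0.092],[-0.141,0.111,-0.092],[-0.141,0.111,-0.092],[-0.141,0.111,-0.092]], dr=[[-0.308,0.546,0.446],[-0.308,0.546,0.446],[-0.308,0.546,0.446],[-0.308,0.546,0.446],[-0.308,0.546,0.446]], jaw=[1,1,1,1,1])

```text
time: 38.98
tool_pos: [0.4808, 0.3585, 0.2543]
tool_rot: [-2.459, -0.481, 0.637]
contact_force: [-0.4, -0.4, 0.4]
opening: 0.0919
grip_force: 0.0
```

Call:
apply_moves(delta_pos=[[-0.107,0.005,-0.091],[-0.107,0.005,-0.091],[-0.107,0.005,-0.091],[-0.107,0.005,-0.091],[-0.107,0.005,-0.091]], dr=[[-0.601,0.458,0.249],[-0.601,0.458,0.249],[-0.601,0.458,0.249],[-0.601,0.458,0.249],[-0.601,0.458,0.249]], jaw=[1,1,1,1,1])

```text
time: 39.4
tool_pos: [0.4373, 0.3614, 0.2179]
tool_rot: [-2.538, -0.112, 0.788]
contact_force: [0.1, 0.4, 0.3]
opening: 0.0919
grip_force: 0.0
```

Call:
apply_moves(delta_pos=[[-0.038,-0.052,-0.053],[-0.038,-0.052,-0.053],[-0.038,-0.052,-0.053],[-0.038,-0.052,-0.053],[-0.038,-0.052,-0.053]], dr=[[-0.807,0.225,0.045],[-0.807,0.225,0.045],[-0.807,0.225,0.045],[-0.807,0.225,0.045],[-0.807,0.225,0.045]], jaw=[1,1,1,1,1])

```text
time: 39.82
tool_pos: [0.421, 0.3408, 0.1961]
tool_rot: [-2.738, 0.258, 0.798]
contact_force: [0.0, 0.7, -0.1]
opening: 0.092
grip_force: 0.0
```

Call:
apply_moves(delta_pos=[[0.022,-0.048,0.012],[0.022,-0.048,0.012],[0.022,-0.048,0.012],[0.022,-0.048,0.012],[0.022,-0.048,0.012],[0.022,-0.048,0.012]], dr=[[-0.889,-0.093,-0.13],[-0.889,-0.093,-0.13],[-0.889,-0.093,-0.13],[-0.889,-0.093,-0.13],[-0.889,-0.093,-0.13],[-0.889,-0.093,-0.13]], jaw=[1,1,1,1,1,1])

```text
time: 40.32
tool_pos: [0.4297, 0.3204, 0.2006]
tool_rot: [-3.137, 0.509, 0.58]
contact_force: [-0.0, -0.2, -0.1]
opening: 0.0919
grip_force: 0.0
```

Call:
apply_moves(delta_pos=[[0,0,-0.3],[0,0,-0.3],[0,0,-0.3],[0,0,-0.3],[0,0,-0.3],[0,0,-0.3]], dr=[[0,0,0],[0,0,0],[0,0,0],[0,0,0],[0,0,0],[0,0,0]], jaw=[1,1,1,1,1,1])

```text
time: 40.82
tool_pos: [0.4315, 0.3206, 0.0836]
tool_rot: [3.141, 0.506, 0.575]
contact_force: [-0.3, 0.5, 1.1]
opening: 0.0916
grip_force: 0.0
```

Run:
```python
from go import *
see(); down([.4127,.310],.578)
```

```text
[456.878, -350.748, -0.441] (67, 45, array([123,  87,  52]))
[409.794, 313.754, 0.581] (65, 34, array([177, 118,  62]))
[0.4319 0.321  0.0841] [3.141 0.504 0.575]
down pos [-0.002, 0.003, -0.193] dr [0.006, -0.006, 0.005] rows 3
```

Call:
apply_moves(delta_pos=[[-0.002,0.003,-0.08],[-0.002,0.003,-0.14],[-0.002,0.003,-0.18],[-0.002,0.003,-0.193],[-0.002,0.003,-0.193],[-0.002,0.003,-0.193]], dr=[[0.006,-0.006,0.005],[0.006,-0.006,0.005],[0.006,-0.006,0.005],[0.006,-0.006,0.005],[0.006,-0.006,0.005],[0.006,-0.006,0.005]], jaw=[1,1,1,1,1,1])

```text
time: 41.37
tool_pos: [0.4307, 0.3227, 0.0061]
tool_rot: [3.14, 0.502, 0.578]
contact_force: [1.0, -0.0, -0.7]
opening: 0.0921
grip_force: 0.0
```

Call:
apply_moves(delta_pos=[[0,0,0],[0,0,0],[0,0,0],[0,0,0],[0,0,0],[0,0,0],[0,0,0],[0,0,0]], dr=[[0,0,0],[0,0,0],[0,0,0],[0,0,0],[0,0,0],[0,0,0],[0,0,0],[0,0,0]], jaw=[0,0,0,0,0,0,0,0], force=25)

```text
time: 42.03
tool_pos: [0.4297, 0.3221, 0.0047]
tool_rot: [3.14, 0.505, 0.578]
contact_force: [-0.6, 0.7, 5.0]
opening: 0.0596
grip_force: 26.1
```

Call:
apply_moves(delta_pos=[[0,0,0.08],[0,0,0.16],[0,0,0.24],[0,0,0.32],[0,0,0.4],[0,0,0.475],[0,0,0.475],[0,0,0.475]], dr=[[0,0,0],[0,0,0],[0,0,0],[0,0,0],[0,0,0],[0,0,0],[0,0,0],[0,0,0]], jaw=[0,0,0,0,0,0,0,0])

```text
time: 42.7
tool_pos: [0.4302, 0.3223, 0.1951]
tool_rot: [3.14, 0.502, 0.578]
contact_force: [-0.2, 0.3, -1.2]
opening: 0.0597
grip_force: 25.0
```

Run:
```python
from hold import *
o=telemetry.observe(); print(o["tool_pos"].round(4),o["tool_rot"].round(3))
rows(0)
carry3(2,.5,.0245,.0085,-.1,up=.02)
```

```text
[0.4302 0.3223 0.1951] [3.14  0.502 0.578]
[(226, [163, 112, 65]), (228, [164, 113, 65]), (230, [164, 113, 65]), (232, [164, 113, 66]), (234, [165, 114, 66]), (236, [166, 114, 66]), (238, [166, 115, 66]), (240, [167, 115, 67]), (242, [152, 103, 57]), (244, [100, 59, 17]), (246, [106, 62, 19]), (248, [106, 63, 19]), (250, [107, 63, 19]), (252, [107, 63, 19]), (254, [107, 63, 19]), (256, [108, 63, 18]), (258, [107, 63, 18]), (260, [116, 70, 21]), (262, [127, 78, 24]), (264, [130, 78, 23]), (266, [133, 79, 21]), (268, [133, 79, 22]), (270, [133, 79, 22]), (272, [133, 79, 22]), (274, [132, 79, 21]), (330, [210, 180, 119]), (332, [210, 180, 118]), (334, [210, 180, 118]), (336, [210, 180, 118]), (338, [210, 180, 118]), (340, [210, 180, 118]), (342, [210, 180, 118]), (344, [210, 180, 118]), (346, [209, 180, 118]), (348, [210, 180, 119]), (350, [203, 162, 97]), (352, [194, 123, 31]), (354, [195, 123, 27]), (356, [164, 137, 111]), (358, [154, 144, 133]), (360, [154, 143, 131])]
up pos [0.0, 0.0, 0.05] dr [0.0, 0.0, 0.0] rows 2
mid pos [0.02, -0.043, -0.008] dr [0.884, 0.054, 0.037] rows 5
mid pos [0.07, -0.038, 0.047] dr [0.768, -0.316, -0.133] rows 4
mid pos [0.119, -0.102, 0.079] dr [0.497, -0.566, -0.332] rows 4
mid pos [0.116, -0.214, 0.075] dr [0.142, -0.62, -0.526] rows 4
mid pos [0.028, -0.315, 0.033] dr [-0.174, -0.456, -0.675] rows 4
mid pos [-0.127, -0.343, -0.035] dr [-0.34, -0.138, -0.751] rows 5
above pos [0.187, 0.065, -0.389] dr [-0.0, -0.0, -0.0] rows 6
```

Call:
apply_moves(delta_pos=[[0,0,0.05],[0,0,0.05]], dr=[[0,0,0],[0,0,0]], jaw=[0,0])

```text
time: 42.92
tool_pos: [0.4298, 0.3221, 0.2146]
tool_rot: [3.14, 0.505, 0.578]
contact_force: [0.1, -0.0, -0.9]
opening: 0.0596
grip_force: 25.0
```

Call:
apply_moves(delta_pos=[[0.02,-0.043,-0.008],[0.02,-0.043,-0.008],[0.02,-0.043,-0.008],[0.02,-0.043,-0.008],[0.02,-0.043,-0.008]], dr=[[0.884,0.054,0.037],[0.884,0.054,0.037],[0.884,0.054,0.037],[0.884,0.054,0.037],[0.884,0.054,0.037]], jaw=[0,0,0,0,0])

```text
time: 43.33
tool_pos: [0.4377, 0.3025, 0.2092]
tool_rot: [-2.748, 0.253, 0.741]
contact_force: [0.1, -1.3, -1.3]
opening: 0.0595
grip_force: 25.0
```

Call:
apply_moves(delta_pos=[[0.07,-0.038,0.047],[0.07,-0.038,0.047],[0.07,-0.038,0.047],[0.07,-0.038,0.047],[0.07,-0.038,0.047]], dr=[[0.768,-0.316,-0.133],[0.768,-0.316,-0.133],[0.768,-0.316,-0.133],[0.768,-0.316,-0.133],[0.768,-0.316,-0.133]], jaw=[0,0,0,0,0])

```text
time: 43.75
tool_pos: [0.4645, 0.2884, 0.2281]
tool_rot: [-2.564, -0.117, 0.687]
contact_force: [0.5, -0.5, -2.1]
opening: 0.06
grip_force: 25.0
```

Call:
apply_moves(delta_pos=[[0.119,-0.102,0.079],[0.119,-0.102,0.079],[0.119,-0.102,0.079],[0.119,-0.102,0.079],[0.119,-0.102,0.079]], dr=[[0.497,-0.566,-0.332],[0.497,-0.566,-0.332],[0.497,-0.566,-0.332],[0.497,-0.566,-0.332],[0.497,-0.566,-0.332]], jaw=[0,0,0,0,0])

```text
time: 44.17
tool_pos: [0.5116, 0.2488, 0.2599]
tool_rot: [-2.516, -0.49, 0.506]
contact_force: [-0.2, 1.1, -0.5]
opening: 0.0599
grip_force: 25.0
```

Call:
apply_moves(delta_pos=[[0.116,-0.214,0.075],[0.116,-0.214,0.075],[0.116,-0.214,0.075],[0.116,-0.214,0.075],[0.116,-0.214,0.075]], dr=[[0.142,-0.62,-0.526],[0.142,-0.62,-0.526],[0.142,-0.62,-0.526],[0.142,-0.62,-0.526],[0.142,-0.62,-0.526]], jaw=[0,0,0,0,0])

```text
time: 44.58
tool_pos: [0.5588, 0.1639, 0.2907]
tool_rot: [-2.583, -0.804, 0.283]
contact_force: [-0.8, -0.9, -1.1]
opening: 0.0592
grip_force: 25.0
```

Call:
apply_moves(delta_pos=[[0.028,-0.315,0.033],[0.028,-0.315,0.033],[0.028,-0.315,0.033],[0.028,-0.315,0.033],[0.028,-0.315,0.033]], dr=[[-0.174,-0.456,-0.675],[-0.174,-0.456,-0.675],[-0.174,-0.456,-0.675],[-0.174,-0.456,-0.675],[-0.174,-0.456,-0.675]], jaw=[0,0,0,0,0])

```text
time: 45.0
tool_pos: [0.5708, 0.0379, 0.3045]
tool_rot: [-2.793, -1.012, 0.111]
contact_force: [-0.7, 1.2, -1.6]
opening: 0.0593
grip_force: 25.0
```

Call:
apply_moves(delta_pos=[[-0.127,-0.343,-0.035],[-0.127,-0.343,-0.035],[-0.127,-0.343,-0.035],[-0.127,-0.343,-0.035],[-0.127,-0.343,-0.035],[-0.127,-0.343,-0.035]], dr=[[-0.34,-0.138,-0.751],[-0.34,-0.138,-0.751],[-0.34,-0.138,-0.751],[-0.34,-0.138,-0.751],[-0.34,-0.138,-0.751],[-0.34,-0.138,-0.751]], jaw=[0,0,0,0,0,0])

```text
time: 45.5
tool_pos: [0.5214, -0.0989, 0.2915]
tool_rot: [-3.138, -1.072, 0.036]
contact_force: [0.4, -0.3, -0.2]
opening: 0.0596
grip_force: 25.0
```

Call:
apply_moves(delta_pos=[[0.187,0.065,-0.1],[0.187,0.065,-0.2],[0.187,0.065,-0.28],[0.187,0.065,-0.34],[0.187,0.065,-0.389],[0.187,0.065,-0.389],[0.187,0.065,-0.389],[0.187,0.065,-0.389]], dr=[[0,0,0],[0,0,0],[0,0,0],[0,0,0],[0,0,0],[0,0,0],[0,0,0],[0,0,0]], jaw=[0,0,0,0,0,0,0,0])

```text
time: 46.17
tool_pos: [0.5963, -0.073, 0.1378]
tool_rot: [-3.14, -1.075, 0.036]
contact_force: [0.1, 0.2, -0.8]
opening: 0.0598
grip_force: 25.0
```

Call:
apply_moves(delta_pos=[[0,0,0],[0,0,0],[0,0,0]], dr=[[0,0,0],[0,0,0],[0,0,0]], jaw=[0,0,0])

```text
time: 46.42
tool_pos: [0.5957, -0.0745, 0.1397]
tool_rot: [3.134, -1.078, 0.041]
contact_force: [-0.2, 0.5, -1.5]
opening: 0.06
grip_force: 25.0
```

Run:
```python
from hold import *
ins(2,.503,.0245,.0063)
```

```text
[ 0.5957 -0.0745  0.1397] [ 3.134 -1.078  0.041] target [ 0.5968 -0.0742  0.0785]
in pos [0.003, 0.001, -0.153] dr [0.006, 0.02, -0.001] rows 3
```

Call:
apply_moves(delta_pos=[[0.003,0.001,-0.03],[0.003,0.001,-0.06],[0.003,0.001,-0.08],[0.003,0.001,-0.1],[0.003,0.001,-0.12],[0.003,0.001,-0.14],[0.003,0.001,-0.153],[0.003,0.001,-0.153]], dr=[[0,0.015,0],[0,0.015,0],[0,0.015,0],[0,0.015,0],[0,0.015,0],[0,0.015,0],[0,0.015,0],[0,0.015,0]], jaw=[0,0,0,0,0,0,0,0])

```text
time: 47.08
tool_pos: [0.5965, -0.0736, 0.0736]
tool_rot: [-3.14, -1.065, 0.033]
contact_force: [1.4, -0.4, 1.7]
opening: 0.0593
grip_force: 25.0
```

Call:
apply_moves(delta_pos=[[0,0,-0.004],[0,0,-0.006],[0,0,-0.006]], dr=[[0,0,0],[0,0,0],[0,0,0]], jaw=[0,0,0])

```text
time: 47.33
tool_pos: [0.5971, -0.0735, 0.0735]
tool_rot: [3.14, -1.069, 0.036]
contact_force: [-0.9, 1.0, 9.5]
opening: 0.0598
grip_force: 25.0
```

Call:
apply_moves(delta_pos=[[0,0,0.006],[0,0,0.006],[0,0,0.006],[0,0,0.006],[0,0,0.006],[0,0,0.006],[0,0,0.006]], dr=[[0,0,0],[0,0,0],[0,0,0],[0,0,0],[0,0,0],[0,0,0],[0,0,0]], jaw=[0.7,1,1,1,1,1,1])

```text
time: 47.92
tool_pos: [0.5959, -0.0736, 0.0736]
tool_rot: [-3.14, -1.063, 0.033]
contact_force: [-0.4, 0.3, 0.5]
opening: 0.0916
grip_force: 0.0
```

Call:
apply_moves(delta_pos=[[-0.05,-0.002,0.03],[-0.1,-0.003,0.06],[-0.14,-0.005,0.12],[-0.16,-0.006,0.2],[-0.17,-0.02,0.28],[-0.18,-0.04,0.36],[-0.18,-0.06,0.44],[-0.18,-0.08,0.5]], dr=[[0,0,0],[0,0,0],[0,0,0],[0,0,0],[0,0,0],[0,0,0],[0,0,0],[0,0,0]], jaw=[1,1,1,1,1,1,1,1])

```text
time: 48.58
tool_pos: [0.5234, -0.1049, 0.2731]
tool_rot: [3.141, -1.064, 0.035]
contact_force: [1.8, 1.2, -0.1]
opening: 0.0915
grip_force: 0.0
```

Run:
```python
from go import *
see(); blobs(); pre([.457,-.3505],-.440)
```

```text
[477.854, -356.708, 1.562] (47, 28, array([116,  85,  51]))
blue 66 [[0.703, -0.043], [0.687, -0.102]]
dark 73 [[0.468, -0.026], [0.444, -0.067]]
red 70 [[0.64, -0.048], [0.624, -0.104]]
amber 68 [[0.604, -0.048], [0.588, -0.104]]
pre pos [0.165, 0.047, 0.055] dr [0.321, 0.093, 0.517] rows 4
pre pos [0.023, -0.019, -0.061] dr [0.224, 0.526, 0.382] rows 4
pre pos [-0.072, -0.143, -0.111] dr [-0.003, 0.833, 0.099] rows 4
pre pos [-0.117, -0.248, -0.074] dr [-0.298, 0.951, -0.248] rows 5
pre pos [-0.12, -0.271, 0.017] dr [-0.601, 0.899, -0.56] rows 6
d1 pos [0.0, 0.0, -0.35] dr [0.0, -0.0, -0.0] rows 4
```

Call:
apply_moves(delta_pos=[[0.165,0.047,0.055],[0.165,0.047,0.055],[0.165,0.047,0.055],[0.165,0.047,0.055],[0.165,0.047,0.055]], dr=[[0.321,0.093,0.517],[0.321,0.093,0.517],[0.321,0.093,0.517],[0.321,0.093,0.517],[0.321,0.093,0.517]], jaw=[1,1,1,1,1])

```text
time: 49.1
tool_pos: [0.5901, -0.0861, 0.2917]
tool_rot: [-2.817, -1.019, 0.012]
contact_force: [-0.4, -0.4, -0.3]
opening: 0.0919
grip_force: 0.0
```

Call:
apply_moves(delta_pos=[[0.023,-0.019,-0.061],[0.023,-0.019,-0.061],[0.023,-0.019,-0.061],[0.023,-0.019,-0.061],[0.023,-0.019,-0.061]], dr=[[0.224,0.526,0.382],[0.224,0.526,0.382],[0.224,0.526,0.382],[0.224,0.526,0.382],[0.224,0.526,0.382]], jaw=[1,1,1,1,1])

```text
time: 49.52
tool_pos: [0.5994, -0.0925, 0.2683]
tool_rot: [-2.626, -0.763, 0.055]
contact_force: [-0.6, 0.3, -0.7]
opening: 0.0921
grip_force: 0.0
```

Call:
apply_moves(delta_pos=[[-0.072,-0.143,-0.111],[-0.072,-0.143,-0.111],[-0.072,-0.143,-0.111],[-0.072,-0.143,-0.111],[-0.072,-0.143,-0.111]], dr=[[-0.003,0.833,0.099],[-0.003,0.833,0.099],[-0.003,0.833,0.099],[-0.003,0.833,0.099],[-0.003,0.833,0.099]], jaw=[1,1,1,1,1])

```text
time: 49.93
tool_pos: [0.5711, -0.149, 0.2244]
tool_rot: [-2.592, -0.348, 0.09]
contact_force: [-0.7, 0.6, -0.2]
opening: 0.0919
grip_force: 0.0
```

Call:
apply_moves(delta_pos=[[-0.117,-0.248,-0.074],[-0.117,-0.248,-0.074],[-0.117,-0.248,-0.074],[-0.117,-0.248,-0.074],[-0.117,-0.248,-0.074],[-0.117,-0.248,-0.074]], dr=[[-0.298,0.951,-0.248],[-0.298,0.951,-0.248],[-0.298,0.951,-0.248],[-0.298,0.951,-0.248],[-0.298,0.951,-0.248],[-0.298,0.951,-0.248]], jaw=[1,1,1,1,1,1])

```text
time: 50.43
tool_pos: [0.5242, -0.2473, 0.1943]
tool_rot: [-2.722, 0.131, -0.018]
contact_force: [0.2, 0.8, 0.6]
opening: 0.0917
grip_force: 0.0
```

Call:
apply_moves(delta_pos=[[-0.12,-0.271,0.017],[-0.12,-0.271,0.017],[-0.12,-0.271,0.017],[-0.12,-0.271,0.017],[-0.12,-0.271,0.017],[-0.12,-0.271,0.017],[-0.12,-0.271,0.017]], dr=[[-0.601,0.899,-0.56],[-0.601,0.899,-0.56],[-0.601,0.899,-0.56],[-0.601,0.899,-0.56],[-0.601,0.899,-0.56],[-0.601,0.899,-0.56],[-0.601,0.899,-0.56]], jaw=[1,1,1,1,1,1,1])

```text
time: 51.02
tool_pos: [0.476, -0.3566, 0.201]
tool_rot: [-3.133, 0.506, -0.436]
contact_force: [-0.7, 0.2, 0.6]
opening: 0.092
grip_force: 0.0
```

Run:
```python
from go import *
see(); 
c,im=shot("wrist"); print([p[:5] for p in plates(c,im)])
c,im=shot("scene"); print([p[:5] for p in plates(c,im)])
down([.457,-.3505],-.440)
```

```text
[]
[(457.02716064453125, -345.9320068359375, np.float64(-0.446), 67, 43)]
[ 0.4754 -0.358   0.2023] [-3.137  0.505 -0.442]
down pos [0.004, -0.005, -0.488] dr [-0.012, -0.005, 0.008] rows 6
```

Call:
apply_moves(delta_pos=[[0.004,-0.005,-0.1],[0.004,-0.005,-0.2],[0.004,-0.005,-0.3],[0.004,-0.005,-0.38],[0.004,-0.005,-0.44],[0.004,-0.005,-0.485],[0.004,-0.005,-0.485],[0.004,-0.005,-0.485]], dr=[[-0.012,-0.005,0.008],[-0.012,-0.005,0.008],[-0.012,-0.005,0.008],[-0.012,-0.005,0.008],[-0.012,-0.005,0.008],[-0.012,-0.005,0.008],[-0.012,-0.005,0.008],[-0.012,-0.005,0.008]], jaw=[1,1,1,1,1,1,1,1])

```text
time: 51.83
tool_pos: [0.477, -0.3604, 0.0078]
tool_rot: [3.14, 0.501, -0.443]
contact_force: [1.0, -0.4, 2.1]
opening: 0.0919
grip_force: 0.3
```

Call:
apply_moves(delta_pos=[[0,0,0],[0,0,0],[0,0,0],[0,0,0],[0,0,0],[0,0,0],[0,0,0],[0,0,0]], dr=[[0,0,0],[0,0,0],[0,0,0],[0,0,0],[0,0,0],[0,0,0],[0,0,0],[0,0,0]], jaw=[0,0,0,0,0,0,0,0], force=25)

```text
time: 52.5
tool_pos: [0.4774, -0.3603, 0.0081]
tool_rot: [3.137, 0.502, -0.444]
contact_force: [0.6, -0.7, 3.8]
opening: 0.059
grip_force: 25.0
```

Call:
apply_moves(delta_pos=[[0,0,0.08],[0,0,0.16],[0,0,0.24],[0,0,0.32],[0,0,0.4],[0,0,0.475],[0,0,0.475],[0,0,0.475]], dr=[[0,0,0],[0,0,0],[0,0,0],[0,0,0],[0,0,0],[0,0,0],[0,0,0],[0,0,0]], jaw=[0,0,0,0,0,0,0,0])

```text
time: 53.17
tool_pos: [0.478, -0.3606, 0.199]
tool_rot: [3.137, 0.498, -0.444]
contact_force: [0.1, -0.2, -1.1]
opening: 0.0593
grip_force: 25.0
```

Run:
```python
from hold import *
o=telemetry.observe(); print(o["tool_pos"].round(4),o["tool_rot"].round(3))
rows(0)
carry3(1,.5,.0245,.007,-.1,up=.02)
```

```text
[ 0.478  -0.3606  0.199 ] [ 3.137  0.498 -0.444]
[(226, [209, 138, 141]), (228, [209, 138, 141]), (230, [204, 135, 136]), (232, [204, 135, 135]), (234, [204, 136, 134]), (236, [206, 137, 133]), (238, [104, 72, 63]), (240, [63, 54, 37]), (242, [64, 54, 38]), (244, [65, 55, 38]), (246, [64, 54, 38]), (248, [64, 55, 38]), (250, [64, 56, 38]), (252, [64, 56, 37]), (254, [65, 60, 41]), (256, [68, 73, 51]), (258, [68, 79, 54]), (260, [68, 81, 54]), (262, [68, 81, 54]), (264, [68, 82, 54]), (266, [68, 82, 54]), (268, [67, 83, 54]), (270, [94, 94, 60]), (272, [215, 185, 121]), (274, [212, 183, 119]), (330, [153, 127, 78]), (332, [153, 127, 78]), (334, [153, 127, 78]), (336, [153, 127, 78]), (338, [152, 126, 78]), (340, [152, 126, 78]), (342, [153, 127, 78]), (344, [131, 111, 68]), (346, [43, 56, 37]), (348, [44, 57, 37]), (350, [93, 72, 44]), (352, [119, 81, 48]), (354, [118, 80, 47]), (356, [117, 79, 47]), (358, [116, 79, 46]), (360, [112, 77, 45])]
up pos [0.0, 0.0, 0.05] dr [0.0, 0.0, 0.0] rows 2
mid pos [0.115, 0.261, -0.014] dr [0.563, -0.885, 0.556] rows 6
mid pos [0.111, 0.246, 0.072] dr [0.281, -0.931, 0.259] rows 5
mid pos [0.067, 0.151, 0.11] dr [0.006, -0.823, -0.075] rows 4
mid pos [-0.025, 0.032, 0.064] dr [-0.207, -0.539, -0.359] rows 4
mid pos [-0.162, -0.04, -0.05] dr [-0.304, -0.128, -0.509] rows 4
above pos [0.108, 0.062, -0.389] dr [0.0, -0.0, 0.0] rows 6
```

Call:
apply_moves(delta_pos=[[0,0,0.05],[0,0,0.05]], dr=[[0,0,0],[0,0,0]], jaw=[0,0])

```text
time: 53.38
tool_pos: [0.4775, -0.3603, 0.2183]
tool_rot: [3.137, 0.502, -0.444]
contact_force: [1.1, -0.9, -0.5]
opening: 0.0593
grip_force: 25.0
```

Call:
apply_moves(delta_pos=[[0.115,0.261,-0.014],[0.115,0.261,-0.014],[0.115,0.261,-0.014],[0.115,0.261,-0.014],[0.115,0.261,-0.014],[0.115,0.261,-0.014]], dr=[[0.563,-0.885,0.556],[0.563,-0.885,0.556],[0.563,-0.885,0.556],[0.563,-0.885,0.556],[0.563,-0.885,0.556],[0.563,-0.885,0.556]], jaw=[0,0,0,0,0,0])

```text
time: 53.88
tool_pos: [0.5219, -0.2561, 0.2106]
tool_rot: [-2.748, 0.135, -0.033]
contact_force: [-0.2, -0.3, -0.8]
opening: 0.0591
grip_force: 25.0
```

Call:
apply_moves(delta_pos=[[0.111,0.246,0.072],[0.111,0.246,0.072],[0.111,0.246,0.072],[0.111,0.246,0.072],[0.111,0.246,0.072],[0.111,0.246,0.072]], dr=[[0.281,-0.931,0.259],[0.281,-0.931,0.259],[0.281,-0.931,0.259],[0.281,-0.931,0.259],[0.281,-0.931,0.259],[0.281,-0.931,0.259]], jaw=[0,0,0,0,0,0])

```text
time: 54.38
tool_pos: [0.5667, -0.1579, 0.2396]
tool_rot: [-2.623, -0.328, 0.083]
contact_force: [-0.2, 0.0, -0.7]
opening: 0.0594
grip_force: 25.0
```

Call:
apply_moves(delta_pos=[[0.067,0.151,0.11],[0.067,0.151,0.11],[0.067,0.151,0.11],[0.067,0.151,0.11],[0.067,0.151,0.11]], dr=[[0.006,-0.823,-0.075],[0.006,-0.823,-0.075],[0.006,-0.823,-0.075],[0.006,-0.823,-0.075],[0.006,-0.823,-0.075]], jaw=[0,0,0,0,0])

```text
time: 54.8
tool_pos: [0.5937, -0.0965, 0.2836]
tool_rot: [-2.653, -0.741, 0.062]
contact_force: [-0.1, -0.5, -1.5]
opening: 0.059
grip_force: 25.0
```

Call:
apply_moves(delta_pos=[[-0.025,0.032,0.064],[-0.025,0.032,0.064],[-0.025,0.032,0.064],[-0.025,0.032,0.064],[-0.025,0.032,0.064]], dr=[[-0.207,-0.539,-0.359],[-0.207,-0.539,-0.359],[-0.207,-0.539,-0.359],[-0.207,-0.539,-0.359],[-0.207,-0.539,-0.359]], jaw=[0,0,0,0,0])

```text
time: 55.22
tool_pos: [0.5851, -0.0839, 0.3106]
tool_rot: [-2.831, -1.007, 0.022]
contact_force: [0.3, -1.0, 0.0]
opening: 0.0592
grip_force: 25.0
```

Call:
apply_moves(delta_pos=[[-0.162,-0.04,-0.05],[-0.162,-0.04,-0.05],[-0.162,-0.04,-0.05],[-0.162,-0.04,-0.05],[-0.162,-0.04,-0.05],[-0.162,-0.04,-0.05]], dr=[[-0.304,-0.128,-0.509],[-0.304,-0.128,-0.509],[-0.304,-0.128,-0.509],[-0.304,-0.128,-0.509],[-0.304,-0.128,-0.509],[-0.304,-0.128,-0.509]], jaw=[0,0,0,0,0,0])

```text
time: 55.72
tool_pos: [0.5221, -0.1013, 0.2927]
tool_rot: [3.141, -1.074, 0.037]
contact_force: [0.0, -0.0, -1.5]
opening: 0.0594
grip_force: 25.0
```

Call:
apply_moves(delta_pos=[[0.108,0.062,-0.1],[0.108,0.062,-0.2],[0.108,0.062,-0.28],[0.108,0.062,-0.34],[0.108,0.062,-0.38],[0.108,0.062,-0.38],[0.108,0.062,-0.38],[0.108,0.062,-0.38]], dr=[[0,0,0],[0,0,0],[0,0,0],[0,0,0],[0,0,0],[0,0,0],[0,0,0],[0,0,0]], jaw=[0,0,0,0,0,0,0,0])

```text
time: 56.38
tool_pos: [0.5647, -0.0761, 0.141]
tool_rot: [-3.141, -1.075, 0.034]
contact_force: [-0.1, 0.0, -0.1]
opening: 0.0594
grip_force: 25.0
```

Call:
apply_moves(delta_pos=[[0,0,0],[0,0,0],[0,0,0]], dr=[[0,0,0],[0,0,0],[0,0,0]], jaw=[0,0,0])

```text
time: 56.63
tool_pos: [0.5639, -0.076, 0.1426]
tool_rot: [3.134, -1.077, 0.04]
contact_force: [0.4, 0.4, -0.5]
opening: 0.0594
grip_force: 25.0
```

Run:
```python
from hold import *
ins(1,.5,.0245,.0085)
```

```text
[ 0.5639 -0.076   0.1426] [ 3.134 -1.077  0.04 ] target [ 0.5616 -0.0754  0.0785]
in pos [-0.006, 0.002, -0.16] dr [0.007, 0.013, 0.001] rows 3
```

Call:
apply_moves(delta_pos=[[-0.005,0.001,-0.03],[-0.005,0.001,-0.06],[-0.005,0.001,-0.08],[-0.005,0.001,-0.1],[-0.005,0.001,-0.12],[-0.005,0.001,-0.14],[-0.005,0.001,-0.158],[-0.005,0.001,-0.158]], dr=[[0,0.012,0],[0,0.012,0],[0,0.012,0],[0,0.012,0],[0,0.012,0],[0,0.012,0],[0,0.012,0],[0,0.012,0]], jaw=[0,0,0,0,0,0,0,0])

```text
time: 57.3
tool_pos: [0.5615, -0.0754, 0.0764]
tool_rot: [3.14, -1.067, 0.035]
contact_force: [-0.4, -0.0, -1.2]
opening: 0.0592
grip_force: 25.0
```

Call:
apply_moves(delta_pos=[[0,0,-0.005],[0,0,-0.008],[0,0,-0.008]], dr=[[0,0,0],[0,0,0],[0,0,0]], jaw=[0,0,0])

```text
time: 57.55
tool_pos: [0.5621, -0.0754, 0.0745]
tool_rot: [3.139, -1.07, 0.036]
contact_force: [0.0, -0.0, 4.2]
opening: 0.0592
grip_force: 25.0
```

Seated. I release it, back off and check.

Call:
apply_moves(delta_pos=[[0,0,0.004],[0,0,0.004],[0,0,0.004],[0,0,0.004],[0,0,0.004],[0,0,0.004],[0,0,0.004]], dr=[[0,0,0],[0,0,0],[0,0,0],[0,0,0],[0,0,0],[0,0,0],[0,0,0]], jaw=[0.7,1,1,1,1,1,1])

```text
time: 58.13
tool_pos: [0.561, -0.075, 0.0737]
tool_rot: [-3.141, -1.064, 0.033]
contact_force: [-0.3, -0.4, 0.4]
opening: 0.0911
grip_force: 0.0
```

Call:
apply_moves(delta_pos=[[-0.04,-0.002,0.03],[-0.08,-0.003,0.06],[-0.1,-0.005,0.12],[-0.1,-0.006,0.2],[-0.1,-0.02,0.28],[-0.1,-0.04,0.36],[-0.1,-0.06,0.44],[-0.1,-0.06,0.5]], dr=[[0,0,0],[0,0,0],[0,0,0],[0,0,0],[0,0,0],[0,0,0],[0,0,0],[0,0,0]], jaw=[1,1,1,1,0,0,0,0])

```text
time: 58.8
tool_pos: [0.5207, -0.0997, 0.2735]
tool_rot: [3.139, -1.065, 0.034]
contact_force: [0.7, 0.7, 0.4]
opening: 0.0697
grip_force: 0.0
```

Run:
```python
from hold import *
blobs()
a=shot("top")[1][120:240,230:330]; b=shot("scene")[1][180:330,110:290]
x=np.hstack([cv2.resize(a,(500,600),interpolation=cv2.INTER_CUBIC)[100:500,:380],cv2.resize(b,(480,400),interpolation=cv2.INTER_CUBIC)[:,60:]]); cv2.imwrite("pics/fin.png",x[:,:800,::-1])
C=Chain(); print(C.x,C.q.round(2))
# push pose: tool down, yaw .03, in front of handle
r=R.from_euler('xyz',[np.pi,0,.034]); 
C.to(np.array([.40,-.10,.27]),r,True,"front")
for p in([.40,-.081,.27],[.42,-.081,.046]): print(ik(np.array(p),r))
```

```text
blue 68 [[0.703, -0.043], [0.687, -0.102]]
dark 64 [[0.465, -0.029], [0.444, -0.073]]
red 70 [[0.64, -0.048], [0.624, -0.104]]
amber 69 [[0.604, -0.048], [0.588, -0.104]]
green 72 [[0.571, -0.048], [0.558, -0.106]]
[ 0.52141024 -0.0991032   0.27418937] [-0.71  0.04  2.32  1.77  0.65 -0.66]
front pos [0.007, 0.242, 0.015] dr [0.299, 0.392, 0.645] rows 4
front pos [-0.155, 0.012, -0.067] dr [-0.113, 0.88, 0.178] rows 5
front pos [-0.156, -0.256, 0.042] dr [-0.697, 0.802, -0.457] rows 6
(array([-3.88117144e-01,  8.83070008e-02,  1.73270986e+00, -1.33156970e-15,
        1.32057579e+00,  1.14867795e+00]), np.float64(4.0245584642661925e-13), np.float64(0.8583070007836793))
(array([-3.70102309e-01,  4.28432360e-01,  2.00827225e+00, -3.28803778e-16,
        7.04888044e-01,  1.16669278e+00]), np.float64(3.1676639673831407e-13), np.float64(0.4248880435156652))
```

View pics/fin.png

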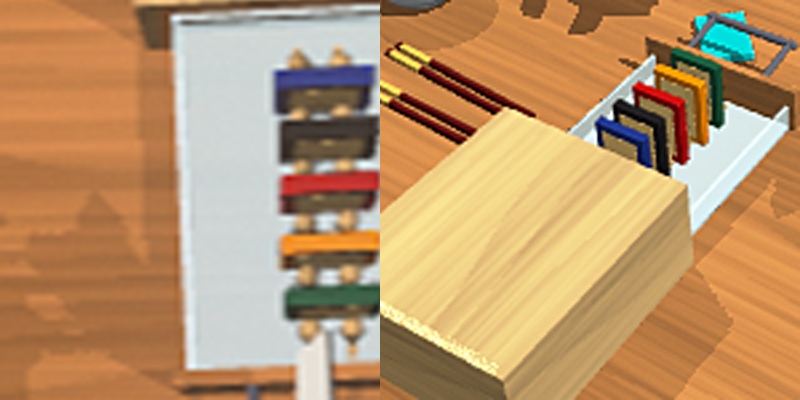

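All five plates stand in their slots: blue, black, red, amber and green from back to front, at crop (325,75) to (325,300). Next I push the drawer home.

Call:
apply_moves(delta_pos=[[0.007,0.242,0.015],[0.007,0.242,0.015],[0.007,0.242,0.015],[0.007,0.242,0.015],[0.007,0.242,0.015]], dr=[[0.299,0.392,0.645],[0.299,0.392,0.645],[0.299,0.392,0.645],[0.299,0.392,0.645],[0.299,0.392,0.645]], jaw=[0,0,0,0,0])

```text
time: 59.37
tool_pos: [0.525, -0.002, 0.2771]
tool_rot: [-2.848, -0.879, 0.118]
contact_force: [-0.5, -0.3, -0.4]
opening: 0.0244
grip_force: 0.0
```

Call:
apply_moves(delta_pos=[[-0.155,0.012,-0.067],[-0.155,0.012,-0.067],[-0.155,0.012,-0.067],[-0.155,0.012,-0.067],[-0.155,0.012,-0.067]], dr=[[-0.113,0.88,0.178],[-0.113,0.88,0.178],[-0.113,0.88,0.178],[-0.113,0.88,0.178],[-0.113,0.88,0.178]], jaw=[0,0,0,0,0])

```text
time: 59.78
tool_pos: [0.4638, 0.0033, 0.2508]
tool_rot: [-2.834, -0.438, 0.198]
contact_force: [0.1, -0.2, 1.3]
opening: 0.0001
grip_force: 0.0
```

Call:
apply_moves(delta_pos=[[-0.156,-0.256,0.042],[-0.156,-0.256,0.042],[-0.156,-0.256,0.042],[-0.156,-0.256,0.042],[-0.156,-0.256,0.042],[-0.156,-0.256,0.042],[-0.156,-0.256,0.042],[-0.156,-0.256,0.042]], dr=[[-0.697,0.802,-0.457],[-0.697,0.802,-0.457],[-0.697,0.802,-0.457],[-0.697,0.802,-0.457],[-0.697,0.802,-0.457],[-0.697,0.802,-0.457],[-0.697,0.802,-0.457],[-0.697,0.802,-0.457]], jaw=[0,0,0,0,0,0,0,0])

```text
time: 60.45
tool_pos: [0.3987, -0.0982, 0.2661]
tool_rot: [-3.134, 0.004, 0.034]
contact_force: [-0.1, 0.4, -1.2]
opening: 0.0006
grip_force: 0.0
```

Run:
```python
from hold import *
C=Chain(); print(C.x,telemetry.observe()["tool_rot"],telemetry.observe()["opening"]); r=R.from_euler('xyz',[np.pi,0,.034])
C.to(np.array([.422,-.079,.12]),r,False,"a"); C.to(np.array([.422,-.079,.047]),r,False,"b")
```

```text
[ 0.3987461  -0.0982232   0.26610292] [-3.13444046  0.00409373  0.03360674] 0.0005826943219588297
a pos [0.058, 0.048, -0.365] dr [-0.014, -0.009, 0.001] rows 5
b pos [0.0, 0.0, -0.183] dr [-0.0, 0.0, -0.0] rows 3
```

Call:
apply_moves(delta_pos=[[0.058,0.048,-0.1],[0.058,0.048,-0.2],[0.058,0.048,-0.3],[0.058,0.048,-0.365],[0.058,0.048,-0.44],[0.058,0.048,-0.52],[0.058,0.048,-0.548],[0.058,0.048,-0.548]], dr=[[-0.014,-0.009,0],[-0.014,-0.009,0],[-0.014,-0.009,0],[-0.014,-0.009,0],[-0.014,-0.009,0],[-0.014,-0.009,0],[-0.014,-0.009,0],[-0.014,-0.009,0]], jaw=[0,0,0,0,0,0,0,0])

```text
time: 61.12
tool_pos: [0.4197, -0.0796, 0.0456]
tool_rot: [3.141, 0.005, 0.03]
contact_force: [-0.6, -0.2, 1.0]
opening: 0.0006
grip_force: 0.0
```

Call:
apply_moves(delta_pos=[[0.02,0.001,0],[0.04,0.001,0],[0.06,0.002,0],[0.08,0.003,0],[0.105,0.004,0],[0.13,0.004,0],[0.16,0.005,0],[0.19,0.006,0]], dr=[[0,0,0],[0,0,0],[0,0,0],[0,0,0],[0,0,0],[0,0,0],[0,0,0],[0,0,0]], jaw=[0,0,0,0,0,0,0,0])

```text
time: 61.78
tool_pos: [0.4998, -0.0777, 0.0492]
tool_rot: [3.137, -0.001, 0.031]
contact_force: [-3.6, -1.7, 1.6]
opening: 0.0002
grip_force: 1.8
```

Call:
apply_moves(delta_pos=[[0.03,0.001,0],[0.06,0.002,0],[0.09,0.003,0],[0.12,0.004,0],[0.15,0.005,0],[0.18,0.006,0],[0.21,0.007,0],[0.24,0.008,0]], dr=[[0,0,0],[0,0,0],[0,0,0],[0,0,0],[0,0,0],[0,0,0],[0,0,0],[0,0,0]], jaw=[0,0,0,0,0,0,0,0])

```text
time: 62.45
tool_pos: [0.5958, -0.0742, 0.0492]
tool_rot: [3.137, -0.001, 0.031]
contact_force: [-2.7, 0.7, 0.9]
opening: 0.0002
grip_force: 1.6
```

Call:
apply_moves(delta_pos=[[0.03,0.001,0],[0.055,0.002,0],[0.08,0.003,0],[0.1,0.003,0],[0.12,0.004,0],[0.14,0.005,0],[0.15,0.005,0],[0.15,0.005,0]], dr=[[0,0,0],[0,0,0],[0,0,0],[0,0,0],[0,0,0],[0,0,0],[0,0,0],[0,0,0]], jaw=[0,0,0,0,0,0,0,0])

```text
time: 63.12
tool_pos: [0.6563, -0.0723, 0.049]
tool_rot: [3.137, -0.003, 0.031]
contact_force: [0.7, 1.0, 0.0]
opening: 0.0007
grip_force: 0.0
```

Call:
apply_moves(delta_pos=[[0.01,0,0],[0.02,0.001,0],[0.02,0.001,0],[0.02,0.001,0]], dr=[[0,0,0],[0,0,0],[0,0,0],[0,0,0]], jaw=[0,0,0,0])

```text
time: 63.45
tool_pos: [0.6631, -0.0723, 0.0485]
tool_rot: [3.137, -0.001, 0.03]
contact_force: [-0.2, 0.5, 0.2]
opening: 0.0006
grip_force: 0.2
```

Call:
apply_moves(delta_pos=[[0.005,0,0],[0.01,0,0],[0.01,0,0],[0.01,0,0]], dr=[[0,0,0],[0,0,0],[0,0,0],[0,0,0]], jaw=[0,0,0,0])

```text
time: 63.78
tool_pos: [0.6634, -0.0723, 0.0484]
tool_rot: [3.137, 0.008, 0.03]
contact_force: [-14.3, -0.4, 9.8]
opening: 0.001
grip_force: 7.1
```

Call:
apply_moves(delta_pos=[[0.005,0,0],[0.008,0,0],[0.008,0,0],[0.008,0,0]], dr=[[0,0,0],[0,0,0],[0,0,0],[0,0,0]], jaw=[0,0,0,0])

```text
time: 64.12
tool_pos: [0.6635, -0.0723, 0.0484]
tool_rot: [3.138, 0.015, 0.03]
contact_force: [-26.2, -0.1, 15.6]
opening: 0.0004
grip_force: 12.8
```

Call:
apply_moves(delta_pos=[[-0.06,0,0],[-0.12,0,0],[-0.15,0,0.1],[-0.15,0,0.2],[-0.15,0,0.3],[-0.15,0,0.4],[-0.15,0,0.5],[-0.15,0,0.55]], dr=[[0,0,0],[0,0,0],[0,0,0],[0,0,0],[0,0,0],[0,0,0],[0,0,0],[0,0,0]], jaw=[0,0,0,0,0,0,0,0])

```text
time: 64.78
tool_pos: [0.6115, -0.0727, 0.2747]
tool_rot: [3.134, -0.009, 0.03]
contact_force: [0.0, -0.2, -0.3]
opening: 0.0004
grip_force: 0.0
```

Call:
apply_moves(delta_pos=[[-0.3,0,0],[-0.3,0,0],[-0.3,0,0],[-0.3,0,0],[-0.3,0,0],[-0.3,0,0]], dr=[[0,0,0],[0,0,0],[0,0,0],[0,0,0],[0,0,0],[0,0,0]], jaw=[0,0,0,0,0,0])

```text
time: 65.28
tool_pos: [0.4908, -0.0726, 0.2692]
tool_rot: [3.136, -0.003, 0.03]
contact_force: [0.7, -0.5, 0.4]
opening: 0.0005
grip_force: 0.0
```

Run:
```python
from h import *
c,im=shot("top","end")
# steel handle bar: dark pixels per column near home
g=im.astype(int).sum(2)
for col in range(284,308,5):
    y=np.argmin(g[140:185,col])+140; print(col,y,im[y,col],unproj(c,[[col,y]],.058).round(3)[0])
# drawer front: pixel column profile
print([(y,im[y,294].tolist()) for y in range(130,176,2)])
```

```text
284 146 [86 58 35] [ 0.732 -0.04   0.058]
289 146 [85 60 33] [ 0.732 -0.056  0.058]
294 144 [85 58 36] [ 0.738 -0.071  0.058]
299 146 [84 57 35] [ 0.732 -0.086  0.058]
304 145 [76 55 34] [ 0.735 -0.102  0.058]
[(130, [228, 185, 123]), (132, [228, 185, 121]), (134, [227, 184, 121]), (136, [227, 186, 121]), (138, [232, 187, 125]), (140, [151, 119, 92]), (142, [135, 88, 52]), (144, [85, 58, 36]), (146, [89, 60, 38]), (148, [141, 94, 54]), (150, [209, 137, 76]), (152, [201, 130, 75]), (154, [190, 125, 70]), (156, [191, 123, 71]), (158, [190, 126, 73]), (160, [211, 135, 77]), (162, [109, 102, 107]), (164, [108, 74, 49]), (166, [130, 85, 53]), (168, [132, 87, 52]), (170, [210, 136, 80]), (172, [193, 128, 72]), (174, [188, 122, 71])]
```

```bash
python3 -c "
from cell import job
print(job.hand_in())"
```

```text
the job is handed in; nothing more can be done
None
```

The drawer was pulled out to its stop, all five plates stand on edge in slots 1–5, and the drawer is pushed fully home. I handed the job in at about 65 s; the hand-in returned no score.

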